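Clear down the cutting bench: park the weights, dock the trimmers, start charging

ROBOT

A 6-joint arm with a two-finger parallel gripper is mounted at the origin on the work surface. World frame = base frame: x ahead of the robot, y to its left, z up, the work surface at z = 0. Lengths are in m, angles in rad, forces in N, time in s.
With the tool pointing down it reaches from about 0.25 to 0.725 m from the base axis. Payload 4 kg.
Tool frame: the origin (TCP) lies between the finger pads; the fingertips stand 14 mm ahead of it and the grasp point (between the pads) lies 5 mm behind it; z points along the fingers, y is the direction in which the jaws open and shut (so a half turn about z gives the same grasp; the last joint's range is limited). The gripper opens to 85 mm and grips with 20 to 120 N. Pads are 22 mm wide; open, the fingers measure 114 mm over their backs; the gripper's body (76 mm by 85 mm) begins 54 mm behind the grasp point. The pads swing forward as they close: fully open they stand 13 mm farther back than shut.
Start: joints at [-1.342, 0.241, 0.005, 1.335, 0, 1.571], TCP at [0.113, -0.487, 0.245] pointing down, gripper open.
Joint ranges: [-2.72, 2.72], [-1.05, 1.87], [-1.09, 1.28], [-1.99, 2.15], [-1.42, 1.44], [-3.14, 3.14]. Speed limits (rad/s): [2.79, 2.79, 3.14, 3.14, 3.14, 3.14].

INTERFACE

Orientations are given as [roll, pitch, yaw] about the fixed x, y, z axes, in that order (R = Rz(yaw) Ry(pitch) Rx(roll)).
In Python, from bench import r gives the robot as it stands.
- The arm moves only by the shell command python3 -m pendant 'ROWS' [FORCE]. ROWS is JSON, a list of rows, each a list of 5 numbers: the shift along the tool's x, y, z in mm, then the turn about the tool's z in degrees, then the opening, from -1 (shut) to 1 (fully open). A call has 1 to 20 rows; each row is the pose to reach, as a shift and turn from the pose commanded when the call began, along the tool's axes at that moment; what a row does not reach only later rows make up. A row lasts 1/10 s, in which the tool goes at most 50 mm and 8.59 degrees, less where a joint would pass 70% of its speed; a pose out of reach is approached as far as the arm can. A call with a gripper value outside its range is refused whole. The fingers move at their own pace and stop on an object; FORCE is the grip in N (left out, the last holds). Time passes only in rows, so rows that repeat a pose let the fingers close. It gives the time, the measured TCP pose, the force and the opening at its end, in the units of the state.
- r.get_obs(): the state, without advancing time (a new reading comes with each control period).
- r.grab_frame(name): name is "side" or "top" or "wrist"; returns a dict with "image" (420x560x3 uint8, red, green, blue), "intrinsics" (3x3 intrinsics, pixels), "cam_to_world" (4x4, takes a point from camera to world coordinates). Camera axes: x right, y up, looking along -z (the intrinsics and any distortion apply to the point x, -y, -z); pixel columns grow to the right and rows downward; lengths in m; the calibration is good to about 2 mm. A picture is of the moment at which its call begins. There is no depth.
- r.close_job(): hands the job in, once; it reports no verdict.
Trained networks look in the newest picture that a camera, given by its name, has taken for a name from the list of things; names that differ only in an ending like _2 or _b are one class to them, and where a whole thing is asked for, a point or a joint stands for the part that bears it (a point fixed in the world has none). Each returns a list of dicts, best first, with "conf" (0 to 1); they miss things now and then, are a little off and sometimes report something else, mostly with a low value. They report only what shows in the picture. A call takes as long as a camera call.
- r.look_for(camera, label): "bbox" ([left, top, right, bottom] in pixels, round what is visible of it).
- r.silhouettes(camera, label): "region" (420x560 bool, what is visible of it) and "bbox" ([left, top, right, bottom] in pixels, round what is visible of it).
- r.pinpoint(camera, label): "at" ([column, row] in pixels: a listed point, or the origin of a listed thing).
The state is a dict: "t": time; "joint_pos": joint angles; "joint_vel": joint speeds; "effort": joint torques, N m; "tool_pos": TCP position; "tcp_rot": TCP orientation; "ft_force": force on the tool from outside, world axes, zero at the start; "ft_torque": the same for the moment, N m; "gripper_width": opening from 0.0 (shut) to 1.0 (fully open).
Only numpy, scipy, OpenCV 4.12 (cv2) and the standard library are available. Lean on these libraries where they do the work, as an engineer would, in place of code of your own. Each camera call takes 0.05 s, during which the arm holds its last target.

TASK

Cutting is over for the day, so clear the bench down: move every steel pattern weight off the card pattern onto a yellow parking circle, flat and inside it, one to a circle, and seat every cordless trimmer fully home in a cradle of its own on the charging station, head away from you. Lower the trimmers in gently, without pressing on the charging pins. When all of them are in, switch the charger on by pressing down the raised half of its green rocker; leave everything else on the bench where it is.

Things in the scene. Friction and masses are not known exactly. Their poses are not given: they have to be found in the camera images.
- trimmer_a: Cordless trimmer, an orange battery end, 162 mm long, lying on its flat underside. Origin: underside of its charging shoe, at the centre; x to the blade head, z up. Shoe 88 x 23 x 15 mm; handle above it x -50 to 62, 34 mm wide, z 14 to 44; head x 62 to 112, 40 wide (blade on -y side), 46 high. 0.2-0.36 kg; centre of mass near x = 20: grip across the handle near the origin. May be absent.
- trimmer_b: Cordless trimmer, a yellow battery end, 162 mm long, lying on its flat underside. Origin: underside of its charging shoe, at the centre; x to the blade head, z up. Shoe 88 x 23 x 15 mm; handle above it x -50 to 62, 34 mm wide, z 14 to 44; head x 62 to 112, 40 wide (blade on -y side), 46 high. 0.2-0.36 kg; centre of mass near x = 20: grip across the handle near the origin. May be absent.
- trimmer_c: Cordless trimmer, a red battery end, 162 mm long, lying on its flat underside. Origin: underside of its charging shoe, at the centre; x to the blade head, z up. Shoe 88 x 23 x 15 mm; handle above it x -50 to 62, 34 mm wide, z 14 to 44; head x 62 to 112, 40 wide (blade on -y side), 46 high. 0.2-0.36 kg; centre of mass near x = 20: grip across the handle near the origin. May be absent.
- trimmer_d: Cordless trimmer, a green battery end, 162 mm long, lying on its flat underside. Origin: underside of its charging shoe, at the centre; x to the blade head, z up. Shoe 88 x 23 x 15 mm; handle above it x -50 to 62, 34 mm wide, z 14 to 44; head x 62 to 112, 40 wide (blade on -y side), 46 high. 0.2-0.36 kg; centre of mass near x = 20: grip across the handle near the origin. May be absent.
- weight_a: Pattern weight: plain steel puck, 44 mm across, 30 mm high, with blue top, 0.35 kg; origin at the centre of its underside. It lies at table height (the card is 1.5 mm of print, not felt by contact).
- weight_b: Pattern weight: plain steel puck, 44 mm across, 30 mm high, with blue top, 0.35 kg; origin at the centre of its underside. It lies at table height (the card is 1.5 mm of print, not felt by contact).
- weight_c: Pattern weight: plain steel puck, 44 mm across, 30 mm high, with blue top, 0.35 kg; origin at the centre of its underside. It lies at table height (the card is 1.5 mm of print, not felt by contact).
- bay0 (a point): Cradle 1 of 4, left to right, 72 mm apart: centre of its floor, 12 mm above the table. A seated trimmer's origin lies here, its x along this x (head away from the robot); play 3 mm along, 2 mm across. Side rails and front lip, 12 mm high, slope outward 6 mm and guide the shoe in from above. Behind the tail a contact post, face sloping from x -53 (14 mm up) to -64 mm (44 mm up).
- bay1 (a point): Cradle 2 of 4, left to right, 72 mm apart: centre of its floor, 12 mm above the table. A seated trimmer's origin lies here, its x along this x (head away from the robot); play 3 mm along, 2 mm across. Side rails and front lip, 12 mm high, slope outward 6 mm and guide the shoe in from above. Behind the tail a contact post, face sloping from x -53 (14 mm up) to -64 mm (44 mm up).
- bay2 (a point): Cradle 3 of 4, left to right, 72 mm apart: centre of its floor, 12 mm above the table. A seated trimmer's origin lies here, its x along this x (head away from the robot); play 3 mm along, 2 mm across. Side rails and front lip, 12 mm high, slope outward 6 mm and guide the shoe in from above. Behind the tail a contact post, face sloping from x -53 (14 mm up) to -64 mm (44 mm up).
- bay3 (a point): Cradle 4 of 4, left to right, 72 mm apart: centre of its floor, 12 mm above the table. A seated trimmer's origin lies here, its x along this x (head away from the robot); play 3 mm along, 2 mm across. Side rails and front lip, 12 mm high, slope outward 6 mm and guide the shoe in from above. Behind the tail a contact post, face sloping from x -53 (14 mm up) to -64 mm (44 mm up).
- park0 (a point): Centre of a yellow parking circle, 70 mm across, on the thin grey printed strip (flush with the table) on the bench; three in a row along the strip's y, 78 mm apart. Any weight may go on any circle.
- park1 (a point): Centre of a yellow parking circle, 70 mm across, on the thin grey printed strip (flush with the table) on the bench; three in a row along the strip's y, 78 mm apart. Any weight may go on any circle.
- park2 (a point): Centre of a yellow parking circle, 70 mm across, on the thin grey printed strip (flush with the table) on the bench; three in a row along the strip's y, 78 mm apart. Any weight may go on any circle.
- dock: Charging station, fixed: grey base 215 x 372 mm, 12 mm high, four black cradles and, at its right end, a navy housing with the green rocker. Origin at table height, midway between the cradles; x points away from the robot, tails to the robot side. A trimmer the wrong way round does not go in. The charging pins bend if a held trimmer bears on the station with more than 40 N.
- charge_switch (a joint): Green mains rocker of the charging station. 0: off, its robot-side half stands up; 0.44 rad: on, that half pressed fully down. Friction holds it where it is left (about 1.5 N at its end to move it). Two bearing posts, 40 mm high above the table, stand beside its middle, 16 to 22 mm from its centre line.
- switch_press (a point): Point on top of the rocker's robot-side half, 4 mm from its end: press down here (moves with the rocker; 46 mm above the table when off, 38 when on). Rocker 46 mm along the station's x, 28 wide, 8 thick, turning about its middle, 38 mm above the table. Housing top 25 mm above the table, reaching 37 mm to the robot side of that middle. This frame turns with the rocker.
- cone_black: Bystander, leave alone: black thread cone, 64 mm across, 117 mm high. Origin at the underside.
- cone_navy: Bystander, leave alone: navy thread cone, 64 mm across, 117 mm high. Origin at the underside.
- tape_measure: Bystander, leave alone: yellow round tape measure, 54 mm across, 24 mm high. Origin at the underside.
- shears: Bystander, leave alone: fabric shears lying flat, 205 mm long with blades along x, 12 mm high. Origin at the underside.
- glue_bottle: Bystander, leave alone: white glue bottle with red cap, 52 mm across, 130 mm high. Origin at the underside.
- bobbin_box: Bystander, leave alone: clear open bobbin box 120 x 90 mm, 35 mm high. Origin at the underside.

How it is judged:
By the outcome, as a careful person would: the job done as asked, in the order asked, and still so for the second after the job is handed in, with the robot touching nothing.
Of trimmer_a, trimmer_b, trimmer_c, trimmer_d only 2 to 4 are there at a start; the rules pass over those that are not, and their reading is None.
At some moment in a run one of weight_a, weight_b, weight_c may be knocked a few centimetres aside while the robot is not near it.
It also fails if it takes over 210 s, if anything falls off the work surface, if the arm or the gripper's body presses on something with over 40 N, if the wrist force passes 120 N, or if a joint passes its speed limit or range.

## Working session

There is one attempt and no reset: what is moved stays moved. The work goes in short steps, Python scripts to look and compute and a shell command to move; the robot and the scene stay as the last step left them, time stands still between calls to the robot, and variables do not carry over. Pictures are saved under pics/ and viewed, and the job is handed in when it is done.

```bash
ls; mkdir -p pics
cat > h.py <<'E'
from bench import r
import numpy as np, cv2, json
def grab(n,name):
    f=r.grab_frame(n); cv2.imwrite(f'pics/{name}.png',cv2.cvtColor(f['image'],cv2.COLOR_RGB2BGR)); return f
def px2w(f,uv,z):
    K=np.array(f['intrinsics']);T=np.array(f['cam_to_world'])
    a=np.linalg.inv(K)@np.array([uv[0],uv[1],1.])
    d=T[:3,:3]@np.array([a[0],-a[1],-a[2]]);o=T[:3,3]
    return o+d*(z-o[2])/d[2]
def w2px(f,p):
    K=np.array(f['intrinsics']);T=np.array(f['cam_to_world'])
    c=T[:3,:3].T@(np.array(p)-T[:3,3]);c=K@np.array([c[0],-c[1],-c[2]]);return c[:2]/c[2]
E
python3 - <<'E'
from h import *
np.set_printoptions(precision=4,suppress=True)
for n in ('top','side','wrist'):
    f=grab(n,n+'0'); print(n,f.keys(),f['intrinsics'],f['cam_to_world'])
print(r.get_obs())
E
```

```text
pics
top dict_keys(['image', 'intrinsics', 'cam_to_world']) [[418.5237   0.     273.5398]
 [  0.     418.5237 209.8468]
 [  0.       0.       1.    ]] [[ 0.0282  0.9846 -0.1725  0.382 ]
 [-0.9996  0.0263 -0.0135  0.0612]
 [-0.0087  0.1728  0.9849  1.0156]
 [ 0.      0.      0.      1.    ]]
side dict_keys(['image', 'intrinsics', 'cam_to_world']) [[416.4911   0.     276.9198]
 [  0.     416.4911 205.5826]
 [  0.       0.       1.    ]] [[-0.9965  0.065  -0.0533  0.4898]
 [-0.084  -0.7594  0.6451  0.756 ]
 [ 0.0015  0.6473  0.7622  0.9145]
 [ 0.      0.      0.      1.    ]]
wrist dict_keys(['image', 'intrinsics', 'cam_to_world']) [[303.9551   0.     273.099 ]
 [  0.     303.9551 209.051 ]
 [  0.       0.       1.    ]] [[ 0.2262  0.9284  0.2948  0.189 ]
 [-0.9741  0.2163  0.0663 -0.4698]
 [-0.0022 -0.3021  0.9533  0.3736]
 [ 0.      0.      0.      1.    ]]
{'t': 0.15, 'joint_pos': array([-1.342 ,  0.2413,  0.0041,  1.3352,  0.    ,  1.5708]), 'joint_vel': array([-0.0004, -0.0034,  0.0045, -0.0003, -0.0019,  0.0007]), 'effort': array([ -0.001 , -37.2635,  25.2638,   0.0124,   0.    ,   0.    ]), 'tool_pos': array([ 0.1133, -0.4865,  0.2446]), 'tcp_rot': array([-3.14  , -0.    ,  0.2288]), 'ft_force': array([ 0.0655, -0.3279,  0.2287]), 'ft_torque': array([ 0.0371, -0.0011,  0.023 ]), 'gripper_width': 0.9993874916409731}
```

View pics/top0.png

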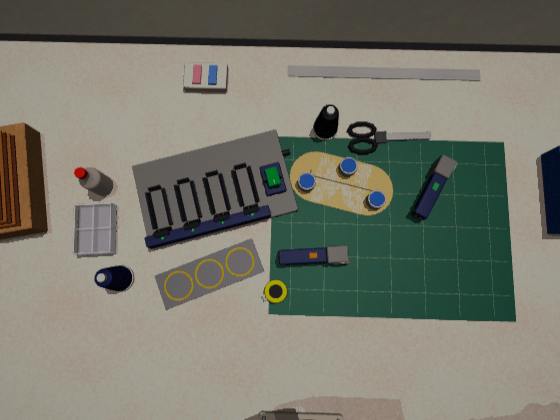

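View pics/side0.png

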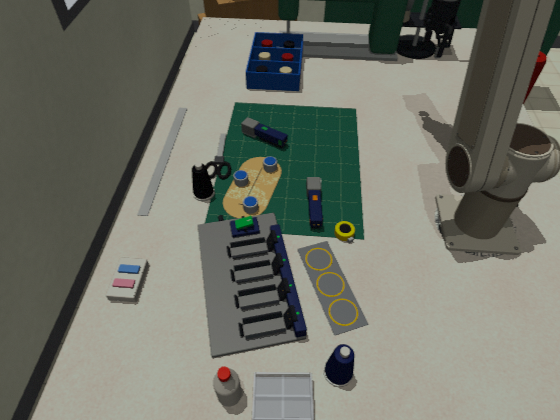

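View pics/wrist0.png

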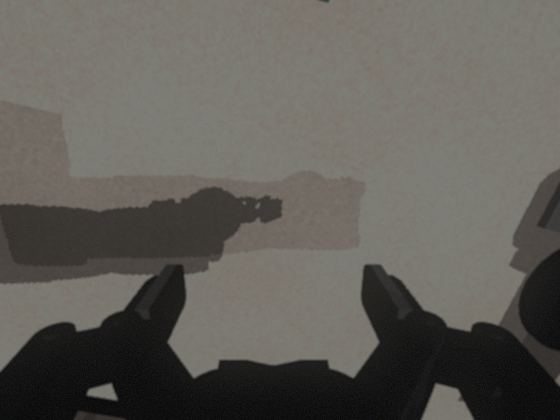

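The top view shows two trimmers, orange near (313,256) and green near (437,187). The weights are at (306,182), (348,167) and (376,200), the circles at (178,286), (209,273) and (240,261), and the rocker at (272,178). Now I'll measure them.

Run:
```python
from h import *
np.set_printoptions(precision=4,suppress=True)
F={n:grab(n,n+'1') for n in ('top','side')}
zz={'trimmer_a':0,'weight_a':0,'bay0':.012,'park0':0,'dock':0,'switch_press':.046,'cone_black':0,'cone_navy':0,'tape_measure':0,'shears':0,'glue_bottle':0,'bobbin_box':0}
for l,z in zz.items():
  for n in F:
    for d in r.pinpoint(n,l):
        if d['conf']>.2: print(l,n,round(d['conf'],2),np.round(d['at'],1),px2w(F[n],d['at'],z)[:2])
for n in F:
  f=F[n]
  for d in r.silhouettes(n,'trimmer_a'):
    if d['conf']>.3:
      ys,xs=np.nonzero(d['region']); 
      P=np.array([px2w(f,(x,y),.03)[:2] for x,y in zip(xs,ys)])
      rc=cv2.minAreaRect((P*1000).astype(np.float32)); print(n,'tr',d['conf'],rc)
  for d in r.silhouettes(n,'weight_a'):
    if d['conf']>.3:
      ys,xs=np.nonzero(d['region']); print(n,'w',d['conf'],xs.mean(),ys.mean(),px2w(f,(xs.mean(),ys.mean()),.018)[:2])
```

```text
trimmer_a top 0.81 [421.5 199.8] [ 0.5948 -0.2891]
trimmer_a top 0.7 [301.5 257.3] [0.4454 0.0043]
trimmer_a side 0.9 [273.1 142.9] [ 0.5891 -0.2877]
trimmer_a side 0.88 [317.3 215.3] [0.437  0.0081]
weight_a top 0.86 [346.2 169.5] [ 0.6672 -0.1038]
weight_a top 0.74 [306.1 185.6] [ 0.6232 -0.0042]
weight_a top 0.62 [378.8 200.4] [ 0.5905 -0.184 ]
weight_a top 0.62 [238.3 258.9] [0.4373 0.1567]
weight_a side 0.72 [269.9 171.3] [ 0.5871 -0.1551]
weight_a side 0.65 [248.8 206.6] [ 0.6339 -0.0074]
weight_a side 0.61 [240.6 178.9] [ 0.6729 -0.1149]
bay0 top 0.88 [187.2 200.9] [0.5743 0.2868]
bay0 top 0.8 [243.9 186.6] [0.6139 0.1494]
bay0 top 0.77 [213.4 196.7] [0.5865 0.2232]
bay0 top 0.7 [158.3 210.9] [0.5476 0.3558]
bay0 side 0.93 [249.5 247.9] [0.6122 0.143 ]
bay0 side 0.85 [262.7 324.4] [0.5554 0.3503]
bay0 side 0.62 [255.1 272.8] [0.5887 0.2164]
bay0 side 0.61 [260.5 300.1] [0.5671 0.2899]
park0 top 0.88 [209.6 271.1] [0.4062 0.2246]
park0 top 0.6 [179.1 284.9] [0.3715 0.2958]
park0 side 0.78 [320.6 259. ] [0.4254 0.1537]
park0 side 0.77 [339.9 313.9] [0.3775 0.3035]
park0 side 0.6
[... 1318 characters left out ...]
22758102416992)
top w 0.86 347.2373540856031 166.5953307392996 [ 0.6696 -0.1035]
top w 0.68 375.41333333333336 199.27666666666667 [ 0.5893 -0.1715]
side tr 0.97 ((450.88037109375, -19.51512908935547), (41.40265655517578, 187.1618194580078), 2.406935691833496)
side tr 0.96 ((624.8472900390625, -301.93701171875), (73.4134292602539, 183.94625854492188), 60.97759246826172)
side w 0.72 269.3333333333333 163.75757575757575 [ 0.59   -0.1697]
side w 0.66 249.4713656387665 204.3259911894273 [ 0.6303 -0.0009]
side w 0.63 240.2295918367347 177.91326530612244 [ 0.671  -0.1017]
side w 0.54 339.6361003861004 365.5945945945946 [0.3818 0.4313]
side w 0.49 243.7207792207792 222.03246753246754 [0.6379 0.0636]
```

Run:
```python
import cv2
a=cv2.imread('pics/top0.png')[120:330,130:480]
cv2.imwrite('pics/c0.png',cv2.resize(a,(800,480),interpolation=cv2.INTER_CUBIC))
```

```text
(no output)
```

View pics/c0.png

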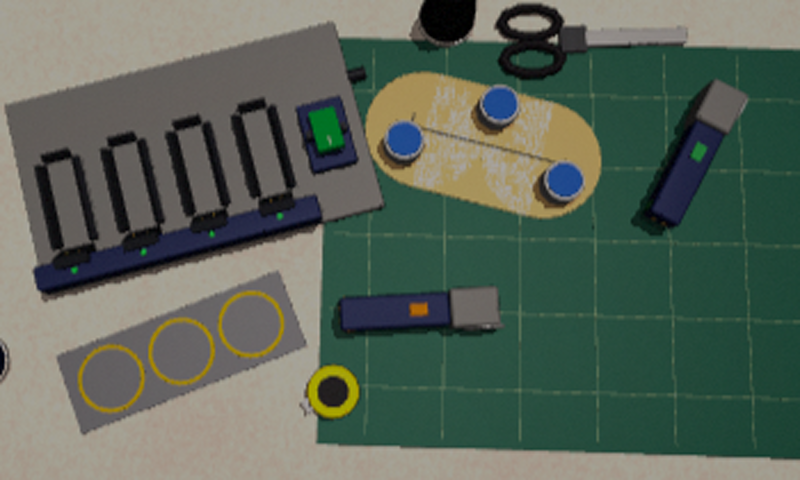

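```bash
cat >> h.py <<'E'
from scipy.spatial.transform import Rotation as Rn
np.set_printoptions(precision=4,suppress=True)
def go(x,y,z,yawdeg,cur=None):
    o=r.get_obs(); p=np.array(o['tool_pos']) if cur is None else np.array(cur[:3])
    R=Rn.from_euler('xyz',o['tcp_rot']).as_matrix()
    d=R.T@(np.array([x,y,z])-p)*1000
    yaw=np.degrees(o['tcp_rot'][2]); t=-(yawdeg-yaw); 
    t=(t+180)%360-180
    print('shift',np.round(d,1),'turn',round(t,1),'or',round(t-180*np.sign(t),1),'rows~',int(max(np.linalg.norm(d)/50,abs(t)/8.59))+2,'yaw',round(yaw,1),'j6',round(o['joint_pos'][5],2))
E
python3 - <<'E'
from h import *
go(.60,-.09,.30,0)
E
```

```text
shift [ 564.  -276.2  -54.7] turn 13.1 or -166.9 rows~ 14 yaw 13.1 j6 1.57
```

```bash
python3 -m pendant '[[564,-276,-55,13,1],[564,-276,-55,13,1],[564,-276,-55,13,1],[564,-276,-55,13,1],[564,-276,-55,13,1],[564,-276,-55,13,1],[564,-276,-55,13,1],[564,-276,-55,13,1],[564,-276,-55,13,1],[564,-276,-55,13,1],[564,-276,-55,13,1],[564,-276,-55,13,1],[564,-276,-55,13,1],[564,-276,-55,13,1],[564,-276,-55,13,1],[564,-276,-55,13,1],[564,-276,-55,13,1]]' 40
python3 - <<'E'
from h import *
f=grab('wrist','w1')
for l,z in {'trimmer_a':0,'weight_a':0,'bay0':.012,'park0':0,'switch_press':.046}.items():
    for d in r.pinpoint('wrist',l):
        if d['conf']>.2: print(l,round(d['conf'],2),np.round(d['at'],1),px2w(f,d['at'],z)[:2])
for d in r.silhouettes('wrist','weight_a'):
    if d['conf']>.3:
      ys,xs=np.nonzero(d['region']); print('w',d['conf'],xs.mean(),ys.mean(),px2w(f,(xs.mean(),ys.mean()),.018)[:2])
E
```

```text
t: 3.35
tool_pos: [0.5992, -0.0914, 0.3007]
tcp_rot: [3.141, -0.0, 0.0]
ft_force: [0.1, 0.0, -0.1]
gripper_width: 1.001
trimmer_a 0.84 [206.4 267.6] [0.4436 0.0135]
trimmer_a 0.69 [413.1 172.6] [ 0.5951 -0.292 ]
trimmer_a 0.29 [356.3  49.6] [ 0.7533 -0.1979]
weight_a 0.96 [330.1 178.1] [ 0.5872 -0.1739]
weight_a 0.94 [282.3 121.2] [ 0.6658 -0.1045]
weight_a 0.78 [208.4 150.1] [ 0.6271 -0.0016]
bay0 0.81 [ 54.7 174.8] [0.5946 0.2121]
bay0 0.77 [  6.8 187.8] [0.576  0.2837]
bay0 0.6 [100.1 158.6] [0.617 0.145]
park0 0.66 [115.6 274.9] [0.4307 0.159 ]
park0 0.6 [ 77.4 294.3] [0.3951 0.2268]
park0 0.58 [ 37.7 308.9] [0.3673 0.2979]
switch_press 0.64 [144.2 162.3] [0.6172 0.0708]
w 0.75 443.3343337334934 150.98019207683072 [ 0.6278 -0.3201]
w 0.73 284.16615698267077 117.92252803261978 [ 0.6704 -0.1064]
w 0.73 332.40579710144925 179.4191750278707 [ 0.5891 -0.1737]
w 0.58 207.46526315789473 150.46736842105264 [ 0.6287 -0.0041]
```

View pics/w1.png

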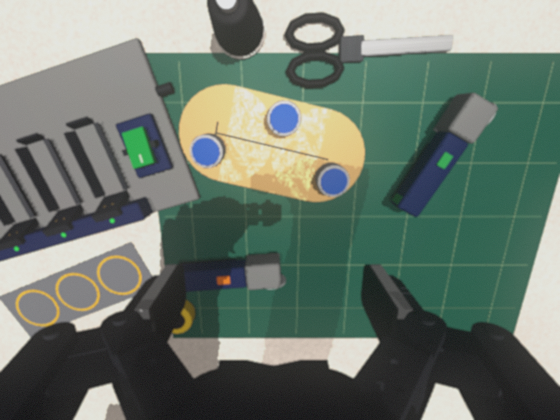

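The wrist view shows the blue tops at (284,118), (333,180) and (207,151). I'll refine them by colour: blue tops at z=30 mm, yellow rings at z=0.

```bash
cat >> h.py <<'E'
def blobs(img,lo,hi,amin=30):
    hsv=cv2.cvtColor(img,cv2.COLOR_RGB2HSV); m=cv2.inRange(hsv,lo,hi)
    n,_,st,c=cv2.connectedComponentsWithStats(m)
    return [(st[i],c[i]) for i in range(1,n) if st[i][4]>=amin]
def weights(f):
    out=[]
    for st,c in blobs(f['image'],(100,120,90),(118,255,255),40):
        if 0.6<st[2]/st[3]<1.7: out.append(np.r_[px2w(f,c,.030)[:2],st[4]])
    return np.array(out)
def rings(f):
    out=[]
    hsv=cv2.cvtColor(f['image'],cv2.COLOR_RGB2HSV); m=cv2.inRange(hsv,(20,110,80),(32,255,255))
    cs,_=cv2.findContours(m,cv2.RETR_EXTERNAL,cv2.CHAIN_APPROX_NONE)
    for c in cs:
        if len(c)<40: continue
        P=np.array([px2w(f,p[0],0)[:2] for p in c]); (x,y),rad=cv2.minEnclosingCircle((P*1000).astype(np.float32))
        out.append((round(x,1),round(y,1),round(rad,1)))
    return out
E
python3 - <<'E'
from h import *
for n in ('wrist','top','side'):
    f=r.grab_frame(n); print(n); print(weights(f)); print(rings(f))
E
```

```text
wrist
[[  0.6705  -0.1053 570.    ]
 [  0.629   -0.0038 522.    ]
 [  0.6298  -0.3295 104.    ]
 [  0.5797  -0.2961 591.    ]
 [  0.5893  -0.1731 473.    ]]
[(350.5, 63.5, 34.3), (368.5, 297.7, 36.1), (399.6, 225.9, 35.4), (429.8, 153.3, 35.6)]
top
[[  0.6693  -0.1054 137.    ]
 [  0.6287  -0.0029 162.    ]]
[(364.4, 66.4, 27.1), (371.3, 298.0, 35.5), (401.5, 225.7, 35.3), (431.9, 153.9, 35.3), (648.4, -169.2, 30.4), (649.1, -24.7, 64.1)]
side
[[ 0.5889 -0.1724 69.    ]
 [ 0.6706 -0.1043 77.    ]
 [ 0.6287 -0.003  90.    ]]
[(370.7, 296.3, 35.3), (400.9, 224.2, 35.6), (431.4, 152.4, 35.7), (363.6, 55.2, 34.1), (648.8, -21.8, 64.4), (609.3, -124.4, 95.4)]
```

Run:
```python
from h import *
go(.589,-.173,.12,-70)
```

```text
shift [-11.2  82.6 180.3] turn 70.1 or -109.9 rows~ 10 yaw 0.1 j6 2.99
```

```bash
python3 -m pendant '[[-11,83,120,-110,0.5],[-11,83,120,-110,0.5],[-11,83,120,-110,0.5],[-11,83,120,-110,0.5],[-11,83,120,-110,0.5],[-11,83,120,-110,0.5],[-11,83,120,-110,0.5],[-11,83,120,-110,0.5],[-11,83,120,-110,0.5],[-11,83,180,-110,0.5],[-11,83,180,-110,0.5],[-11,83,180,-110,0.5],[-11,83,200,-110,0.5],[-11,83,200,-110,0.5],[-11,83,200,-110,0.5],[-11,83,200,-110,0.5]]' 40
python3 - <<'E'
from h import *
f=grab('wrist','w2'); print(weights(f)); go(.589,-.173,.02,110)
E
```

```text
t: 5.45
tool_pos: [0.5898, -0.1734, 0.1012]
tcp_rot: [3.141, 0.001, 1.92]
ft_force: [0.6, 1.0, 1.2]
gripper_width: 0.752
[[   0.6709   -0.105  2140.    ]
 [   0.5904   -0.1737 1636.    ]]
shift [ 0.8 -0.8 81.3] turn 0.0 or -180.0 rows~ 3 yaw 110.0 j6 0.94
```

View pics/w2.png

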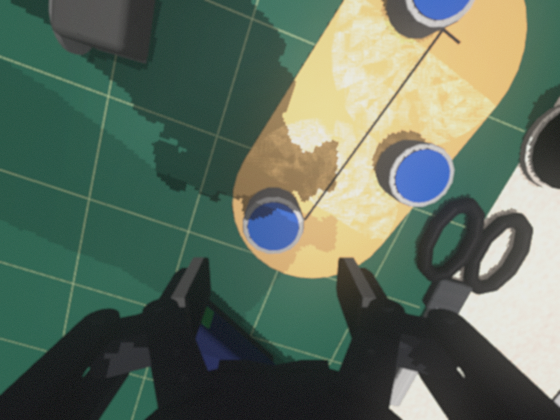

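The weight is centred between the fingers at (273,225), so I'll descend, grip and lift.

```bash
python3 -m pendant '[[0,0,50,0,0.5],[0,0,75,0,0.5],[0,0,81,0,0.5],[0,0,81,0,0.5],[0,0,81,0,-1],[0,0,81,0,-1],[0,0,81,0,-1],[0,0,81,0,-1],[0,0,81,0,-1],[0,0,81,0,-1],[0,0,41,0,-1],[0,0,-20,0,-1],[0,0,-50,0,-1],[0,0,-50,0,-1],[0,0,-50,0,-1]]' 60
python3 - <<'E'
from h import *
go(.370,.297,.12,110);go(.370,.297,.022,110)
E
```

```text
t: 7.0
tool_pos: [0.5899, -0.1734, 0.1517]
tcp_rot: [3.139, 0.002, 1.922]
ft_force: [-0.4, -0.8, -4.6]
gripper_width: 0.49
shift [517.4 -44.9  30.7] turn 0.1 or -179.9 rows~ 12 yaw 110.1 j6 0.93
shift [517.6 -45.1 128.7] turn 0.1 or -179.9 rows~ 12 yaw 110.1 j6 0.93
```

```bash
python3 -m pendant '[[517,-45,0,0,-1],[517,-45,0,0,-1],[517,-45,0,0,-1],[517,-45,0,0,-1],[517,-45,0,0,-1],[517,-45,0,0,-1],[517,-45,0,0,-1],[517,-45,0,0,-1],[517,-45,0,0,-1],[517,-45,0,0,-1],[517,-45,0,0,-1],[517,-45,0,0,-1],[517,-45,60,0,-1],[517,-45,100,0,-1],[517,-45,100,0,-1],[517,-45,100,0,-1]]'
python3 - <<'E'
from h import *
go(.370,.297,.022,110)
E
```

```text
t: 8.6
tool_pos: [0.368, 0.2947, 0.049]
tcp_rot: [-3.136, 0.002, 1.921]
ft_force: [-0.1, -0.2, -2.3]
gripper_width: 0.492
shift [ 1.5  2.8 27. ] turn 0.0 or -180.0 rows~ 2 yaw 110.0 j6 1.9
```

```bash
python3 -m pendant '[[1,2,15,0,-1],[1,2,24,0,-1],[1,2,28,0,-1],[1,2,28,0,-1],[1,2,28,0,-1],[1,2,28,0,0.5],[1,2,28,0,0.5],[1,2,28,0,0.5],[1,2,28,0,0.5],[1,2,-10,0,0.5],[1,2,-60,0,0.5],[1,2,-80,0,0.5],[1,2,-80,0,0.5]]'
python3 - <<'E'
from h import *
f=grab('top','t2');print(weights(f),rings(f))
go(.6705,-.105,.12,110)
E
```

```text
t: 9.9
tool_pos: [0.3731, 0.3003, 0.1342]
tcp_rot: [3.134, -0.003, 1.922]
ft_force: [0.1, -0.2, -0.7]
gripper_width: 0.749
[[  0.6703  -0.1043 153.    ]
 [  0.6287  -0.0029 162.    ]
 [  0.371    0.3016 182.    ]] [(364.0, 65.7, 27.4), (369.2, 293.4, 34.3), (401.4, 225.8, 35.2), (431.9, 153.9, 35.3), (579.0, -77.8, 41.2), (618.0, -157.8, 63.9), (694.7, -72.7, 20.7), (649.1, -24.7, 64.1)]
shift [-482.3  141.3   12. ] turn 0.1 or -179.9 rows~ 12 yaw 110.1 j6 1.9
```

View pics/t2.png

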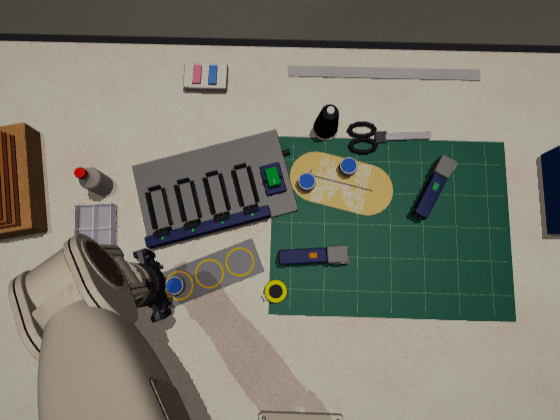

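The weight at (175,286) is inside its circle, about 4 mm off centre. Next is the second weight.

```bash
python3 -m pendant '[[-482,141,0,0,0.5],[-482,141,0,0,0.5],[-482,141,0,0,0.5],[-482,141,0,0,0.5],[-482,141,0,0,0.5],[-482,141,0,0,0.5],[-482,141,0,0,0.5],[-482,141,0,0,0.5],[-482,141,0,0,0.5],[-482,141,0,0,0.5],[-482,141,0,0,0.5],[-482,141,0,0,0.5],[-482,141,0,0,0.5],[-482,141,30,0,0.5],[-482,141,30,0,0.5],[-482,141,30,0,0.5]]'
python3 - <<'E'
from h import *
f=grab('wrist','w3'); print(weights(f)); go(.6705,-.105,.02,110)
E
```

```text
t: 11.55
tool_pos: [0.6675, -0.1041, 0.0999]
tcp_rot: [-3.139, -0.002, 1.924]
ft_force: [-0.4, -0.2, 0.4]
gripper_width: 0.748
[[   0.6272   -0.0027 2587.    ]
 [   0.6713   -0.106  1681.    ]]
shift [-1.1  1.7 81.1] turn 0.2 or -179.8 rows~ 3 yaw 110.2 j6 1.06
```

View pics/w3.png

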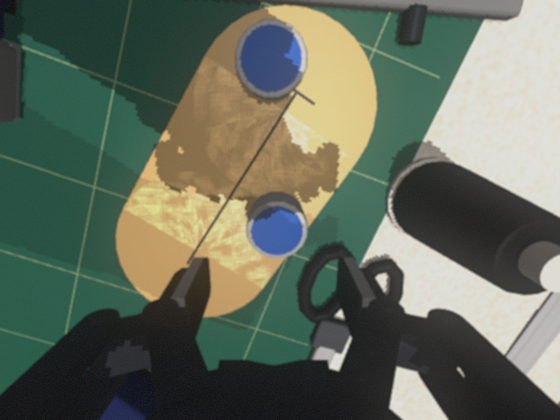

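Run:
```python
from h import *
f=r.grab_frame('wrist')
for uv in [(305,255),(335,246),(348,265),(352,250),(300,300),(385,258),(400,275)]: print(uv,px2w(f,uv,.012)[:2])
c=np.array([.670,-.1055])
ty=np.array([.94,.342]);tx=np.array([-.342,.94])
for a in (24,57):
  for b in (-12,12): p=c+ty*a/1000+tx*b/1000; print(a,b,p,w2px(f,[*p,.012]))
```

```text
(305, 255) [ 0.7029 -0.1246]
(335, 246) [ 0.722  -0.1093]
(348, 265) [ 0.7384 -0.1209]
(352, 250) [ 0.7359 -0.1078]
(300, 300) [ 0.7144 -0.1643]
(385, 258) [ 0.7634 -0.1051]
(400, 275) [ 0.7816 -0.1146]
24 -12 [ 0.6967 -0.1086] [305.3071 234.8421]
24 12 [ 0.6885 -0.086 ] [306.4267 205.1332]
57 -12 [ 0.7277 -0.0973] [347.9697 234.9716]
57 12 [ 0.7195 -0.0747] [350.4431 205.2685]
```

The shears loop passes within about 10 mm of one finger, so I'll turn 20° away from it before descending.

```bash
python3 -m pendant '[[-1,2,0,-20,0.5],[-1,2,0,-20,0.5],[-1,2,0,-20,0.5],[-1,2,0,-20,0.5],[-1,2,50,-20,0.5],[-1,2,75,-20,0.5],[-1,2,81,-20,0.5],[-1,2,81,-20,0.5],[-1,2,81,-20,-1],[-1,2,81,-20,-1],[-1,2,81,-20,-1],[-1,2,81,-20,-1],[-1,2,81,-20,-1],[-1,2,81,-20,-1],[-1,2,41,-20,-1],[-1,2,-20,-20,-1],[-1,2,-50,-20,-1],[-1,2,-50,-20,-1]]'
python3 - <<'E'
from h import *
go(.401,.225,.049,110)
E
```

```text
t: 13.45
tool_pos: [0.6756, -0.1067, 0.1593]
tcp_rot: [3.131, 0.012, 2.271]
ft_force: [1.0, -0.7, -2.5]
gripper_width: 0.493
shift [431.9   2.5 105.3] turn 20.1 or -159.9 rows~ 10 yaw 130.1 j6 0.71
```

```bash
python3 -m pendant '[[426,6,0,20,-1],[426,6,0,20,-1],[426,6,0,20,-1],[426,6,0,20,-1],[426,6,0,20,-1],[426,6,0,20,-1],[426,6,0,20,-1],[426,6,0,20,-1],[426,6,0,20,-1],[426,6,0,20,-1],[426,6,0,20,-1],[426,6,60,20,-1],[426,6,100,20,-1],[426,6,100,20,-1],[426,6,100,20,-1],[426,6,100,20,-1]]'
python3 - <<'E'
from h import *
go(.401,.225,.022,110)
E
```

```text
t: 15.05
tool_pos: [0.4036, 0.2242, 0.0525]
tcp_rot: [3.137, -0.001, 1.92]
ft_force: [0.3, 0.2, -2.6]
gripper_width: 0.498
shift [ 1.6 -2.3 30.5] turn 0.0 or -180.0 rows~ 2 yaw 110.0 j6 1.73
```

```bash
python3 -m pendant '[[1,-1,15,0,-1],[1,-1,25,0,-1],[1,-1,29,0,-1],[1,-1,29,0,-1],[1,-1,30,0,-1],[1,-1,30,0,-1],[1,-1,30,0,0.5],[1,-1,30,0,0.5],[1,-1,30,0,0.5],[1,-1,30,0,0.5],[1,-1,-10,0,0.5],[1,-1,-60,0,0.5],[1,-1,-90,0,0.5],[1,-1,-90,0,0.5],[1,-1,-90,0,0.5]]'
python3 - <<'E'
from h import *
f=grab('top','t3');print(weights(f)); f=grab('wrist','w4');print(weights(f),rings(f))
go(.629,-.003,.12,110)
E
```

```text
t: 16.55
tool_pos: [0.4004, 0.2245, 0.1408]
tcp_rot: [3.14, -0.0, 1.922]
ft_force: [-0.0, -0.5, -0.5]
gripper_width: 0.756
[[  0.6287  -0.0029 162.    ]]
[[   0.3707    0.3005 1784.    ]
 [   0.4001    0.2271 1324.    ]] [(381.8, 56.7, 28.1), (431.7, 151.3, 35.1), (370.2, 228.3, 9.8), (423.5, 239.1, 19.0), (381.0, 307.2, 31.5)]
shift [-292.   138.    18.8] turn 0.1 or -179.9 rows~ 8 yaw 110.1 j6 1.73
```

View pics/w4.png

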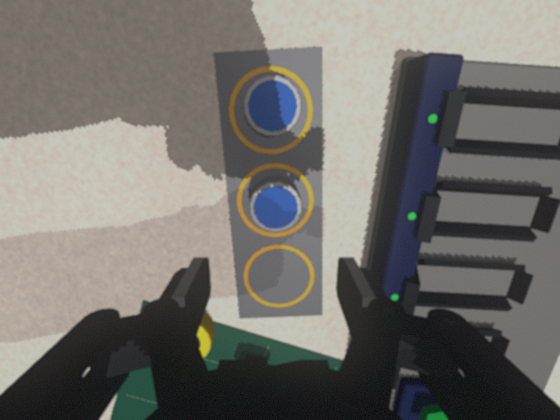

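Both weights, at (273,105) and (275,207), sit inside their circles. Now the third.

```bash
python3 -m pendant '[[-292,138,0,0,0.5],[-292,138,0,0,0.5],[-292,138,0,0,0.5],[-292,138,0,0,0.5],[-292,138,0,0,0.5],[-292,138,0,0,0.5],[-292,138,0,0,0.5],[-292,138,0,0,0.5],[-292,138,0,0,0.5],[-292,138,30,0,0.5],[-292,138,38,0,0.5],[-292,138,38,0,0.5],[-292,138,38,0,0.5],[-292,138,38,0,0.5]]'
python3 - <<'E'
from h import *
f=grab('wrist','w5'); print(weights(f)); go(.6285,-.003,.02,110)
E
```

```text
t: 18.05
tool_pos: [0.6305, -0.002, 0.1036]
tcp_rot: [3.14, 0.001, 1.923]
ft_force: [-0.9, 0.9, 0.2]
gripper_width: 0.745
[[   0.6299   -0.0052 1569.    ]]
shift [ 0.  -2.5 83.7] turn 0.1 or -179.9 rows~ 3 yaw 110.1 j6 1.22
```

View pics/w5.png

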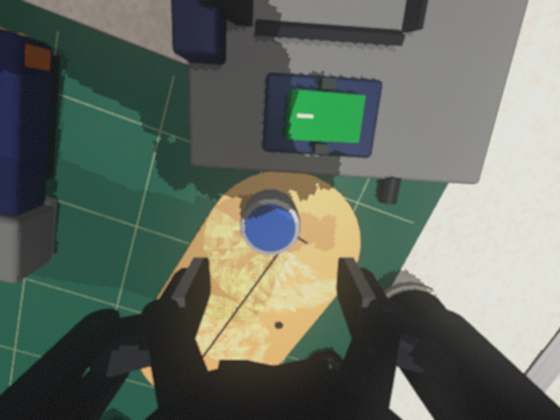

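```bash
python3 -m pendant '[[0,-1,50,0,0.5],[0,-1,75,0,0.5],[0,-1,83,0,0.5],[0,-1,83,0,0.5],[0,-1,83,0,-1],[0,-1,83,0,-1],[0,-1,83,0,-1],[0,-1,83,0,-1],[0,-1,83,0,-1],[0,-1,83,0,-1],[0,-1,43,0,-1],[0,-1,-20,0,-1],[0,-1,-40,0,-1],[0,-1,-40,0,-1],[0,-1,-40,0,-1],[0,-1,-40,0,-1]]'
python3 - <<'E'
from h import *
go(.431,.153,.049,110)
E
```

```text
t: 19.7
tool_pos: [0.6274, -0.0028, 0.1399]
tcp_rot: [-3.138, -0.002, 1.922]
ft_force: [-0.9, -0.0, -4.0]
gripper_width: 0.49
shift [ 213.7 -130.5   91.8] turn 0.1 or -179.9 rows~ 7 yaw 110.1 j6 1.22
```

```bash
python3 -m pendant '[[214,-131,0,0,-1],[214,-131,0,0,-1],[214,-131,0,0,-1],[214,-131,0,0,-1],[214,-131,0,0,-1],[214,-131,0,0,-1],[214,-131,0,0,-1],[214,-131,60,0,-1],[214,-131,92,0,-1],[214,-131,92,0,-1],[214,-131,92,0,-1],[214,-131,92,0,-1],[214,-131,92,0,-1]]'
python3 - <<'E'
from h import *
go(.431,.153,.021,110)
E
```

```text
t: 21.0
tool_pos: [0.4347, 0.1535, 0.0524]
tcp_rot: [3.137, 0.0, 1.921]
ft_force: [0.2, 0.7, -2.9]
gripper_width: 0.499
shift [ 0.8 -3.8 31.3] turn 0.1 or -179.9 rows~ 2 yaw 110.1 j6 1.56
```

```bash
python3 -m pendant '[[1,-2,15,0,-1],[1,-2,25,0,-1],[1,-2,29,0,-1],[1,-2,29,0,-1],[1,-2,30,0,-1],[1,-2,30,0,-1],[1,-2,30,0,0.5],[1,-2,30,0,0.5],[1,-2,30,0,0.5],[1,-2,30,0,0.5],[1,-2,-10,0,0.5],[1,-2,-60,0,0.5],[1,-2,-120,0,0.5],[1,-2,-200,0,0.5],[1,-2,-200,0,0.5],[1,-2,-200,0,0.5]]'
python3 - <<'E'
from h import *
f=grab('wrist','w6');print(weights(f),rings(f))
E
```

```text
t: 22.6
tool_pos: [0.4335, 0.1545, 0.2566]
tcp_rot: [3.129, 0.0, 1.922]
ft_force: [1.4, 0.2, 0.1]
gripper_width: 0.751
[[  0.3706   0.3008 963.    ]
 [  0.3988   0.2284 599.    ]
 [  0.4308   0.153  610.    ]] [(363.3, 56.2, 31.4), (431.6, 152.9, 34.9), (410.8, 204.3, 24.8), (403.3, 250.5, 21.2), (372.6, 296.8, 34.8), (353.2, 322.6, 12.8)]
```

View pics/w6.png

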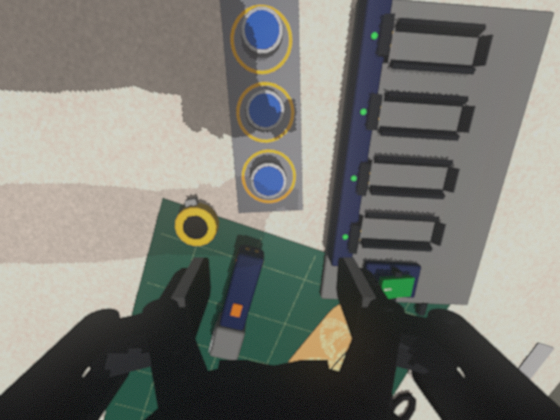

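All three weights are inside their circles at (263,32), (266,108) and (268,181). Next I'll fit the dock pose from bay detections in several views.

```bash
cat > dock.py <<'E'
from h import *
from scipy.optimize import least_squares
P=[]
for n in ('wrist','top','side'):
    f=r.grab_frame(n)
    for d in r.pinpoint(n,'bay0'):
        if d['conf']>.5: p=px2w(f,d['at'],.012)[:2]; P.append((n,*p)); print(n,round(d['conf'],2),np.round(d['at'],1),p)
Q=np.array([p[1:] for p in P])
def M(v): c,s=np.cos(v[2]),np.sin(v[2]); return np.array([[v[0]-s*b,v[1]+c*b] for b in (.108,.036,-.036,-.108)])
def res(v):
    m=M(v); D=np.linalg.norm(Q[:,None]-m[None],axis=2); k=D.argmin(1); return ((Q-m[k])).ravel()
s=least_squares(res,[.583,.25,.28],loss='soft_l1',f_scale=.005); print(s.x,np.degrees(s.x[2])); print(M(s.x)); print(np.round(res(s.x).reshape(-1,2)*1000,1))
E
python3 dock.py
python3 - <<'E'
import cv2
a=cv2.imread('pics/w6.png')[0:310,310:560]
cv2.imwrite('pics/c6.png',cv2.resize(a,None,fx=1.9,fy=1.9,interpolation=cv2.INTER_CUBIC))
E
```

```text
wrist 0.95 [412.  176.4] [0.5953 0.2151]
wrist 0.72 [420.5 115.8] [0.5707 0.2826]
wrist 0.67 [434.5  48.7] [0.5513 0.3506]
wrist 0.59 [397.8 227.7] [0.61  0.148]
top 0.89 [244.5 185.3] [0.6172 0.1481]
top 0.58 [216.2 193.8] [0.594  0.2167]
side 0.9 [261.2 325.7] [0.5584 0.3537]
side 0.87 [247.  247.5] [0.6189 0.1423]
side 0.81 [258.1 273.4] [0.5811 0.2175]
side 0.67 [259.1 297.6] [0.5711 0.2837]
[0.5831 0.2497 0.2948] 16.89223992996135
[[0.5517 0.353 ]
 [0.5726 0.2841]
 [0.5936 0.2152]
 [0.6145 0.1463]]
[[  1.8  -0.2]
 [ -2.   -1.5]
 [ -0.5  -2.4]
 [ -4.5   1.6]
 [  2.7   1.7]
 [  0.4   1.5]
 [  6.7   0.7]
 [  4.4  -4.1]
 [-12.5   2.3]
 [ -1.5  -0.5]]
```

View pics/c6.png

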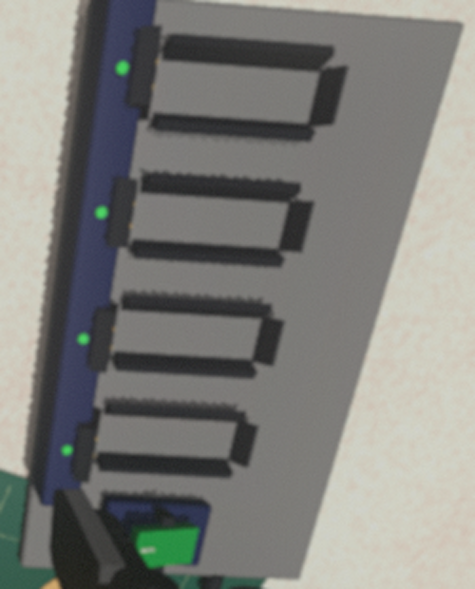

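Run:
```python
from h import *
go(.583,.25,.30,196.9)
```

```text
shift [ 38.3 177.5 -52. ] turn -86.8 or 93.2 rows~ 12 yaw 110.1 j6 1.56
```

```bash
python3 -m pendant '[[38,178,-52,-87,0.5],[38,178,-52,-87,0.5],[38,178,-52,-87,0.5],[38,178,-52,-87,0.5],[38,178,-52,-87,0.5],[38,178,-52,-87,0.5],[38,178,-52,-87,0.5],[38,178,-52,-87,0.5],[38,178,-52,-87,0.5],[38,178,-52,-87,0.5],[38,178,-52,-87,0.5],[38,178,-52,-87,0.5],[38,178,-52,-87,0.5],[38,178,-52,-87,0.5]]'
cat > ov.py <<'E'
from h import *
import sys
def overlay(n,name,v,sc=None):
    f=r.grab_frame(n); im=cv2.cvtColor(f['image'],cv2.COLOR_RGB2BGR); im=cv2.resize(im,None,fx=1.4,fy=1.4,interpolation=cv2.INTER_CUBIC)
    c,s=np.cos(v[2]),np.sin(v[2])
    W=lambda x,y,z:(w2px(f,[v[0]+c*x-s*y,v[1]+s*x+c*y,z])*1.4).round().astype(int)
    for b in (.108,.036,-.036,-.108):
        q=np.array([W(x,b+y,.012) for x,y in ((-.0455,-.0125),(.0455,-.0125),(.0455,.0125),(-.0455,.0125))])
        cv2.polylines(im,[q.reshape(-1,1,2)],True,(0,0,255),1)
    cv2.imwrite(f'pics/{name}.png',im)
E
python3 dock.py
python3 - <<'E'
from ov import *
overlay('wrist','o1',[.5831,.2497,.2948]);overlay('top','o2',[.5831,.2497,.2948])
E
```

```text
t: 24.35
tool_pos: [0.5843, 0.2502, 0.302]
tcp_rot: [-3.142, -0.0, -2.844]
ft_force: [0.1, -0.3, -0.1]
gripper_width: 0.75
wrist 0.86 [347.4 169.3] [0.5519 0.3475]
wrist 0.76 [248.4 170.1] [0.5932 0.2163]
wrist 0.73 [300.5 168.4] [0.5698 0.2848]
wrist 0.65 [192.2 167.4] [0.6124 0.1408]
top 0.97 [186.9 202.4] [0.5706 0.2873]
top 0.86 [245.  185.8] [0.6159 0.1468]
top 0.64 [216.  193.7] [0.5942 0.2172]
side 0.93 [247.4 246.9] [0.6181 0.1403]
side 0.68 [255.8 272.1] [0.5872 0.2143]
side 0.66 [275.4 141.6] [ 0.5809 -0.281 ]
side 0.63 [263.3 324.7] [0.5539 0.3509]
side 0.57 [256.  298.1] [0.5784 0.2856]
[0.5826 0.2482 0.2789] 15.982489176644268
[[0.5528 0.352 ]
 [0.5727 0.2828]
 [0.5925 0.2136]
 [0.6123 0.1444]]
[[  -0.9   -4.6]
 [   0.7    2.7]
 [  -2.9    1.9]
 [   0.    -3.6]
 [  -2.1    4.5]
 [   3.6    2.4]
 [   1.7    3.6]
 [   5.8   -4.1]
 [  -5.3    0.6]
 [ -31.4 -425.4]
 [   1.1   -1.1]
 [   5.7    2.8]]
```

View pics/o1.png

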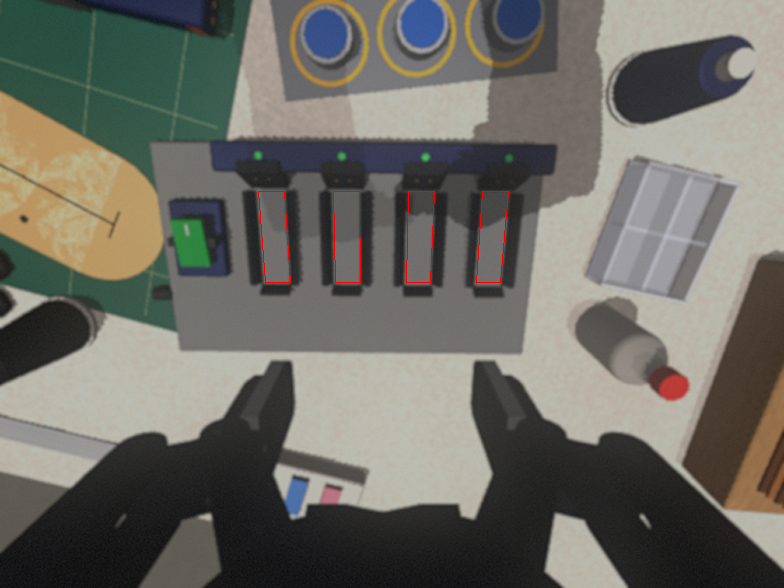

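The red model floors fall inside the cradles. I'll zoom in to check the fit finely.

Run:
```python
from h import *
f=r.grab_frame('wrist'); s=4; a=cv2.cvtColor(f['image'],cv2.COLOR_RGB2BGR)[120:215,170:370]
a=cv2.resize(a,None,fx=s,fy=s,interpolation=cv2.INTER_CUBIC); a=cv2.convertScaleAbs(a,alpha=1.6)
v=[.5831,.2497,.2948];c,sn=np.cos(v[2]),np.sin(v[2])
W=lambda x,y,z:((w2px(f,[v[0]+c*x-sn*y,v[1]+sn*x+c*y,z])-[169.5,119.5])*s).round().astype(int)
for b in (.108,.036,-.036,-.108):
    for (hx,hy,z,col) in ((.0455,.0125,.012,(0,0,255)),(.0515,.0185,.024,(0,255,255))):
        q=np.array([W(x*hx,b+y*hy,z) for x,y in ((-1,-1),(1,-1),(1,1),(-1,1))]); cv2.polylines(a,[q.reshape(-1,1,2)],True,col,1)
cv2.imwrite('pics/o3.png',a)
```

```text
(no output)
```

View pics/o3.png

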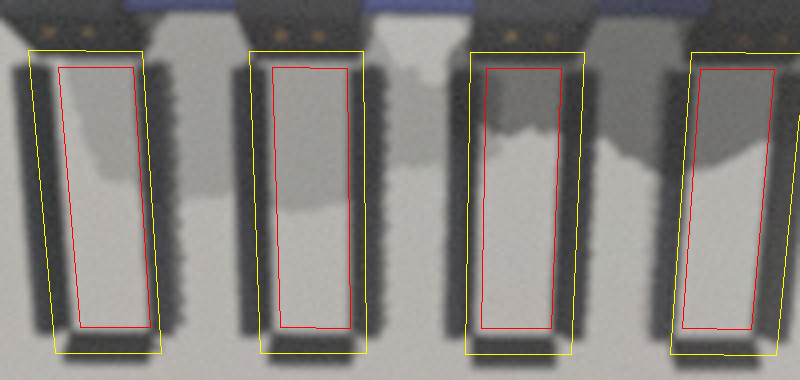

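The dock model fits within about 1 mm. Now the orange trimmer.

Run:
```python
from h import *
go(.45,.0,.26,90)
```

```text
shift [ 202.  -199.6   42.3] turn 107.1 or -72.9 rows~ 14 yaw -162.9 j6 0.11
```

```bash
python3 -m pendant '[[202,-200,42,107,0.5],[202,-200,42,107,0.5],[202,-200,42,107,0.5],[202,-200,42,107,0.5],[202,-200,42,107,0.5],[202,-200,42,107,0.5],[202,-200,42,107,0.5],[202,-200,42,107,0.5],[202,-200,42,107,0.5],[202,-200,42,107,0.5],[202,-200,42,107,0.5],[202,-200,42,107,0.5],[202,-200,42,107,0.5],[202,-200,42,107,0.5],[202,-200,42,107,0.5],[202,-200,42,107,0.5]]'
cat >> h.py <<'E'
def trim(n,save):
    f=grab(n,save)
    for d in r.pinpoint(n,'trimmer_a'):
        if d['conf']>.3: print('pin',round(d['conf'],2),np.round(d['at'],1),px2w(f,d['at'],0)[:2])
    for d in r.silhouettes(n,'trimmer_a'):
        if d['conf']>.3:
            ys,xs=np.nonzero(d['region']); P=np.array([px2w(f,(x,y),.035)[:2] for x,y in zip(xs,ys)])
            print('sil',d['conf'],d['bbox'],cv2.minAreaRect((P*1000).astype(np.float32)))
    return f
def drawtrim(f,name,o,crop,s=3):
    x0,y0,x1,y1=crop; a=cv2.cvtColor(f['image'],cv2.COLOR_RGB2BGR)[y0:y1,x0:x1]
    a=cv2.convertScaleAbs(cv2.resize(a,None,fx=s,fy=s,interpolation=cv2.INTER_CUBIC),alpha=1.6)
    c,sn=np.cos(o[2]),np.sin(o[2]); zb=o[3] if len(o)>3 else 0
    W=lambda x,y,z:((w2px(f,[o[0]+c*x-sn*y,o[1]+sn*x+c*y,z+zb])-[x0-.5,y0-.5])*s).round().astype(int)
    for (xa,xb,hy,z,col) in ((-.05,.062,.017,.044,(0,255,255)),(.062,.112,.02,.046,(255,0,255)),(-.044,.044,.0115,0,(0,0,255))):
        q=np.array([W(*p,z) for p in ((xa,-hy),(xb,-hy),(xb,hy),(xa,hy))]); cv2.polylines(a,[q.reshape(-1,1,2)],True,col,1)
    cv2.imwrite(f'pics/{name}.png',a)
E
python3 - <<'E'
from h import *
f=trim('wrist','w7'); drawtrim(f,'d7',[.451,.008,np.radians(-90)],(150,60,420,260))
E
```

```text
t: 26.4
tool_pos: [0.4501, -0.0004, 0.2604]
tcp_rot: [3.141, -0.0, 1.574]
ft_force: [0.7, 0.2, 0.0]
gripper_width: 0.751
pin 0.95 [268.4 170.6] [0.4443 0.0051]
sil 0.95 [252.2, 129.4, 294.0, 264.5] ((449.9513244628906, -22.97454071044922), (42.16290283203125, 166.00042724609375), 3.3113648891448975)
sil 0.86 [332.3, 344.6, 439.0, 417.5] ((623.7759399414062, -300.78778076171875), (58.68122100830078, 192.86563110351562), 56.50679016113281)
```

View pics/d7.png

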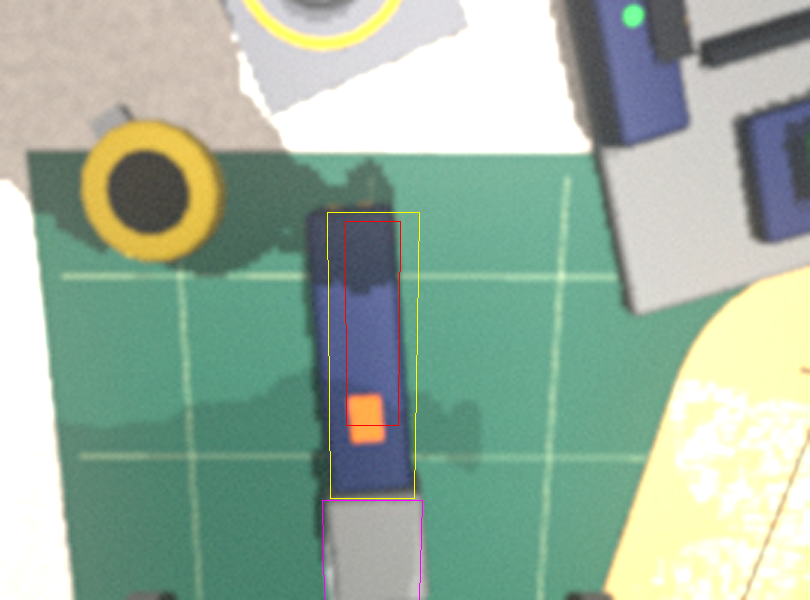

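Run:
```python
from h import *
f=r.grab_frame('wrist'); drawtrim(f,'d8',[.4465,.010,np.radians(-86)],(150,60,420,260))
go(.4465,.010,.12,94)
```

```text
shift [ 10.4  -3.6 140.3] turn -3.9 or 176.1 rows~ 4 yaw 90.1 j6 1.57
```

View pics/d8.png

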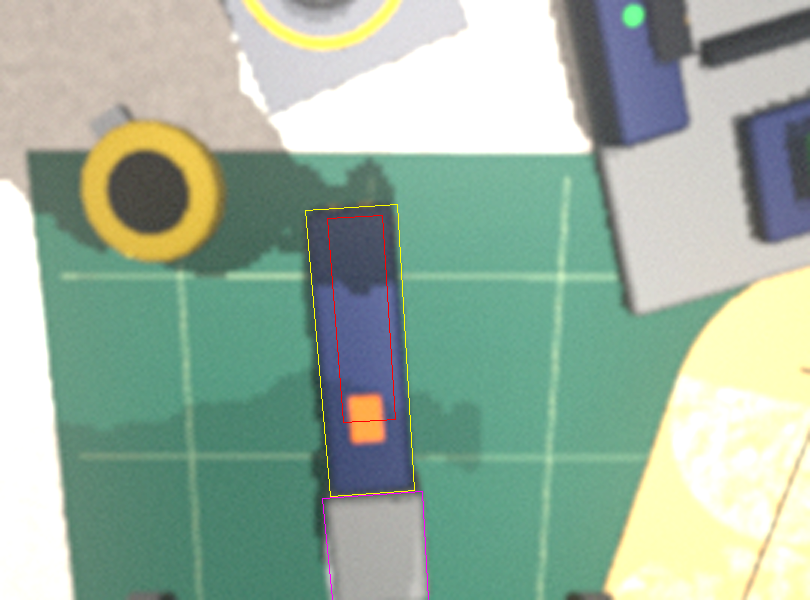

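Run:
```python
from h import *
go(.4472,.001,.033,93.8)
```

```text
shift [  1.4  -2.9 227.3] turn -3.7 or 176.3 rows~ 6 yaw 90.1 j6 1.57
```

```bash
python3 -m pendant '[[1,-3,50,-4,0.5],[1,-3,100,-4,0.5],[1,-3,150,-4,0.5],[1,-3,190,-4,0.5],[1,-3,215,-4,0.5],[1,-3,227,-4,0.5],[1,-3,227,-4,0.5],[1,-3,227,-4,0.5],[1,-3,227,-4,-1],[1,-3,227,-4,-1],[1,-3,227,-4,-1],[1,-3,227,-4,-1],[1,-3,227,-4,-1],[1,-3,227,-4,-1],[1,-3,227,-4,-1]]' 60
python3 - <<'E'
from h import *
print(r.get_obs()['tool_pos'],r.get_obs()['tcp_rot'])
f=grab('side','s8'); f=grab('wrist','w8')
E
```

```text
t: 28.1
tool_pos: [0.448, 0.0006, 0.0346]
tcp_rot: [3.139, 0.0, 1.643]
ft_force: [-0.9, -0.2, 6.4]
gripper_width: 0.385
[0.448  0.0006 0.0346] [3.139  0.0002 1.6426]
```

View pics/w8.png

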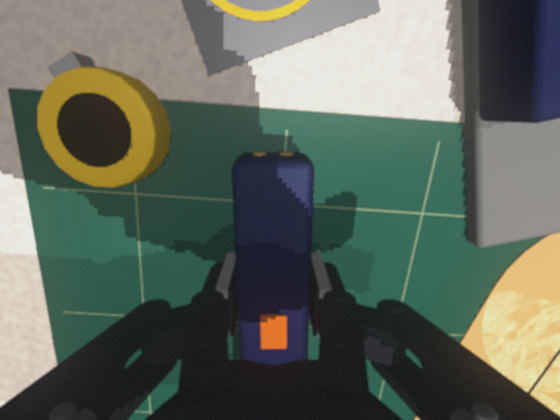

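```bash
python3 -m pendant '[[0,0,-10,0,-1],[0,0,-30,0,-1],[0,0,-70,0,-1],[0,0,-110,0,-1],[0,0,-110,0,-1],[0,0,-110,0,-1],[0,0,-110,0,-1]]'
python3 - <<'E'
from h import *
f=grab('wrist','w9'); 
o=r.get_obs(); print(o['ft_torque']);y=o['tcp_rot'][2]; p=o['tool_pos']; tx=np.array([np.cos(y),np.sin(y)])
drawtrim(f,'d9',[*(p[:2]+tx*.0104),y+np.pi,p[2]-.0345],(170,100,400,300))
go(.604,.2182,.145,196.9)
E
```

```text
t: 28.9
tool_pos: [0.4458, 0.0006, 0.1422]
tcp_rot: [-3.139, -0.0, 1.643]
ft_force: [-0.2, 0.3, -2.3]
gripper_width: 0.384
[ 0.0402  0.0059 -0.0062]
shift [205.6 173.6  -3.7] turn -102.8 or 77.2 rows~ 13 yaw 94.1 j6 1.5
```

View pics/d9.png

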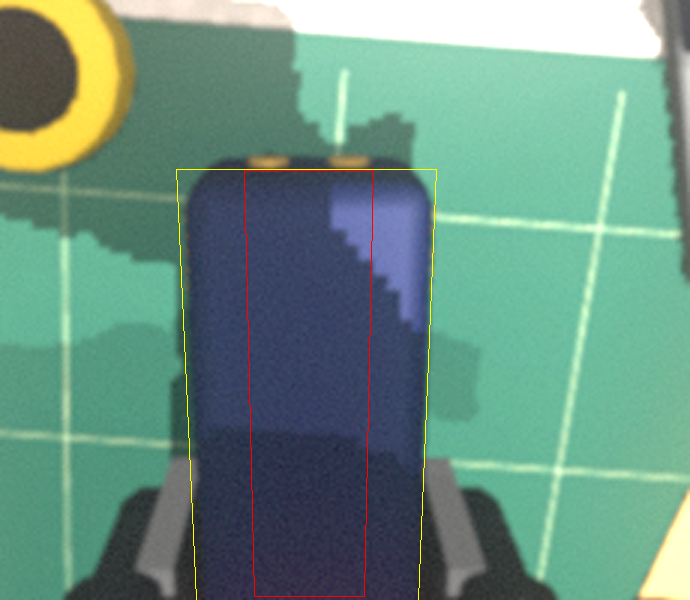

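```bash
python3 -m pendant '[[206,174,-10,-103,-1],[206,174,-10,-103,-1],[206,174,-10,-103,-1],[206,174,-10,-103,-1],[206,174,-10,-103,-1],[206,174,-10,-103,-1],[206,174,-10,-103,-1],[206,174,-10,-103,-1],[206,174,-10,-103,-1],[206,174,-10,-103,-1],[206,174,-10,-103,-1],[206,174,-10,-103,-1],[206,174,-10,-103,-1],[206,174,-10,-103,-1],[206,174,-10,-103,-1],[206,174,-10,-103,-1],[206,174,-10,-103,-1]]'
python3 - <<'E'
from h import *
f=grab('wrist','w10'); go(.6046,.2184,.085,196.9)
E
```

```text
t: 30.65
tool_pos: [0.6058, 0.2185, 0.1532]
tcp_rot: [-3.142, -0.0, -2.844]
ft_force: [-0.3, -0.5, -1.8]
gripper_width: 0.382
shift [ 1.3  0.2 68.3] turn 0.2 or -179.8 rows~ 3 yaw -162.9 j6 0.05
```

View pics/w10.png

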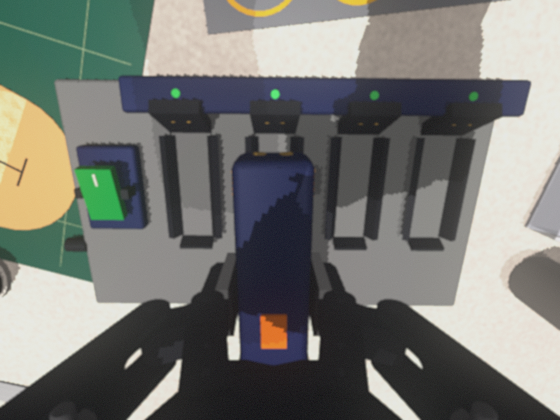

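```bash
python3 -m pendant '[[1,0,30,0,-1],[1,0,60,0,-1],[1,0,80,0,-1],[1,0,80,0,-1],[1,0,80,0,-1]]'
python3 - <<'E'
from h import *
f=grab('wrist','w11'); go(.6046,.2184,.0465,196.9)
o=r.get_obs(); print(o['tool_pos'],o['ft_force'])
E
```

```text
t: 31.2
tool_pos: [0.605, 0.2183, 0.0735]
tcp_rot: [-3.142, -0.0, -2.843]
ft_force: [0.4, 0.4, -1.6]
gripper_width: 0.388
shift [ 1.3  0.2 28.2] turn 0.2 or -179.8 rows~ 2 yaw -162.9 j6 0.05
[0.6058 0.2186 0.0747] [ 0.3572  0.1695 -1.975 ]
```

View pics/w11.png

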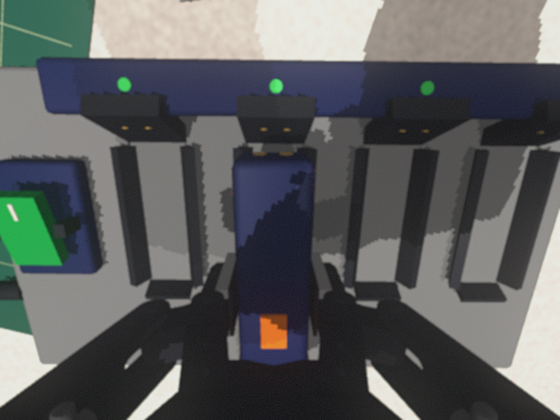

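```bash
python3 -m pendant '[[1,0,5,0,-1],[1,0,10,0,-1],[1,0,14,0,-1],[1,0,18,0,-1],[1,0,20,0,-1],[1,0,20,0,-1],[1,0,20,0,-1]]'
python3 - <<'E'
from h import *
go(.6046,.2184,.0465,196.9)
o=r.get_obs(); print(o['tool_pos'],o['ft_force'])
E
```

```text
t: 31.95
tool_pos: [0.604, 0.218, 0.0532]
tcp_rot: [-3.142, -0.0, -2.843]
ft_force: [0.6, -1.5, -1.9]
gripper_width: 0.384
shift [-0.7  0.2  6.7] turn 0.2 or -179.8 rows~ 2 yaw -162.9 j6 0.05
[0.604  0.218  0.0532] [ 0.6047 -1.5386 -1.878 ]
```

```bash
python3 -m pendant '[[0,0,2,0,-1],[0,0,4,0,-1],[0,0,5,0,-1],[0,0,6,0,-1],[0,0,6,0,-1],[0,0,6,0,-1]]'
python3 - <<'E'
from h import *
o=r.get_obs(); print(o['tool_pos'],o['ft_force'])
f=grab('side','s12')
im=cv2.imread('pics/s12.png')[200:360,170:330]; cv2.imwrite('pics/s12c.png',cv2.resize(im,None,fx=3.7,fy=3.7,interpolation=cv2.INTER_CUBIC))
E
```

```text
t: 32.55
tool_pos: [0.604, 0.218, 0.0473]
tcp_rot: [3.142, -0.0, -2.843]
ft_force: [1.1, 0.4, -2.0]
gripper_width: 0.384
[0.604  0.218  0.0473] [ 1.1436  0.3949 -1.9938]
```

View pics/s12c.png

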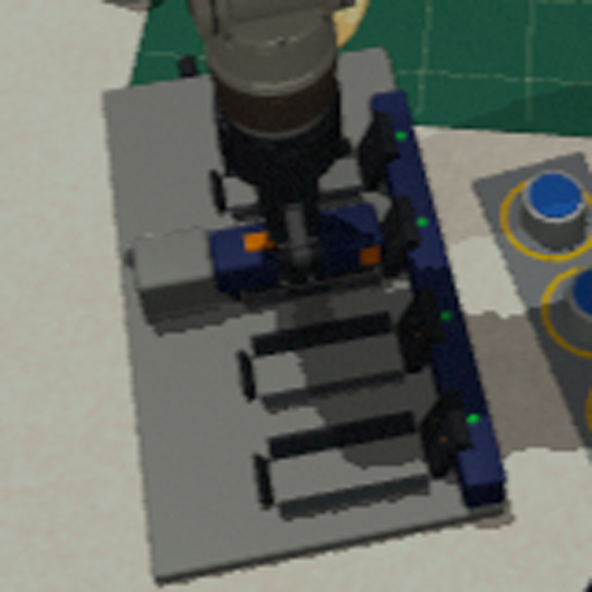

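```bash
python3 -m pendant '[[0,0,1,0,-1],[0,0,1,0,-1],[0,0,1.5,0,-1],[0,0,1.5,0,-1]]'
```

```text
t: 33.0
tool_pos: [0.6042, 0.218, 0.0467]
tcp_rot: [3.141, 0.001, -2.843]
ft_force: [-1.6, -1.2, 4.5]
gripper_width: 0.39
```

```bash
python3 -m pendant '[[0,0,0,0,0.4],[0,0,0,0,0.4],[0,0,0,0,0.4],[0,0,0,0,0.4],[0,0,-20,0,0.4],[0,0,-60,0,0.4],[0,0,-110,0,0.4],[0,0,-150,0,0.4],[0,0,-150,0,0.4],[0,0,-150,0,0.4]]'
python3 - <<'E'
from h import *
f=grab('wrist','w13'); v=[.5831,.2497,.2948]
drawtrim(f,'d13',[.5936,.2152,.2948,.012],(140,40,420,240),2.8)
f=grab('side','s13'); drawtrim(f,'ds13',[.5936,.2152,.2948,.012],(170,200,330,320),5)
E
```

```text
t: 34.0
tool_pos: [0.6047, 0.2183, 0.1973]
tcp_rot: [3.141, 0.003, -2.843]
ft_force: [-0.3, -0.1, -1.1]
gripper_width: 0.702
```

View pics/d13.png

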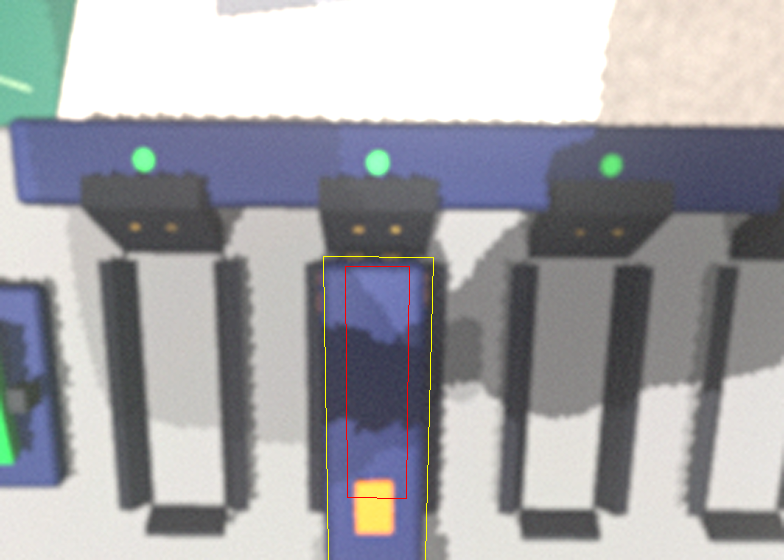

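View pics/ds13.png

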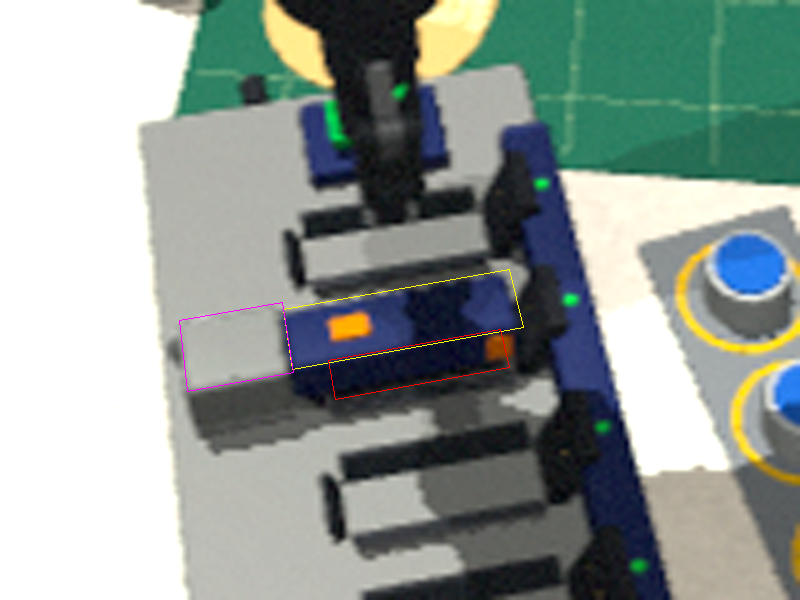

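The trimmer in bay2 matches the seated model in both views. Now the green trimmer.

Run:
```python
from h import *
go(.60,-.29,.26,150)
```

```text
shift [ 152.5 -484.3  -65.4] turn 47.1 or -132.9 rows~ 12 yaw -162.9 j6 0.05
```

```bash
python3 -m pendant '[[152,-484,-63,47,0.5],[152,-484,-63,47,0.5],[152,-484,-63,47,0.5],[152,-484,-63,47,0.5],[152,-484,-63,47,0.5],[152,-484,-63,47,0.5],[152,-484,-63,47,0.5],[152,-484,-63,47,0.5],[152,-484,-63,47,0.5],[152,-484,-63,47,0.5],[152,-484,-63,47,0.5],[152,-484,-63,47,0.5],[152,-484,-63,47,0.5],[152,-484,-63,47,0.5],[152,-484,-63,47,0.5]]'
python3 - <<'E'
from h import *
f=trim('wrist','w14'); drawtrim(f,'d14',[.594,-.290,np.radians(-30)],(150,60,420,260))
E
```

```text
t: 35.6
tool_pos: [0.6014, -0.2873, 0.2586]
tcp_rot: [3.141, -0.001, 2.623]
ft_force: [0.2, -0.9, -0.4]
gripper_width: 0.752
pin 0.72 [266.2 173.6] [ 0.5949 -0.2942]
sil 0.72 [249.4, 137.4, 286.4, 269.0] ((623.2286376953125, -308.7293701171875), (41.24795913696289, 167.60142517089844), 60.84657287597656)
```

View pics/d14.png

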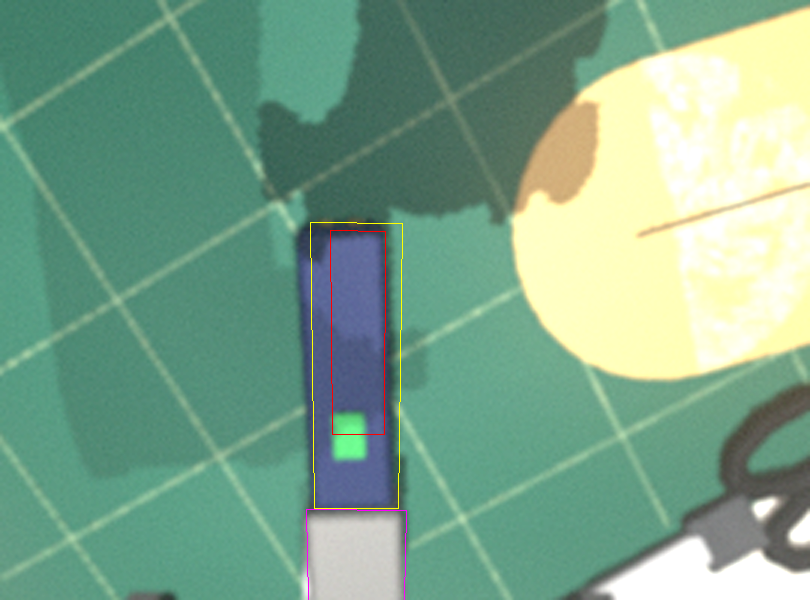

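Run:
```python
from h import *
f=r.grab_frame('wrist'); o=[.5923,-.2929,np.radians(-28.6)]; drawtrim(f,'d15',o,(150,60,420,260))
go(o[0]+.010*np.cos(o[2]),o[1]+.010*np.sin(o[2]),.034,151.4)
```

```text
shift [ -4.3  -8.3 225.1] turn -1.2 or 178.8 rows~ 6 yaw 150.2 j6 0.07
```

View pics/d15.png

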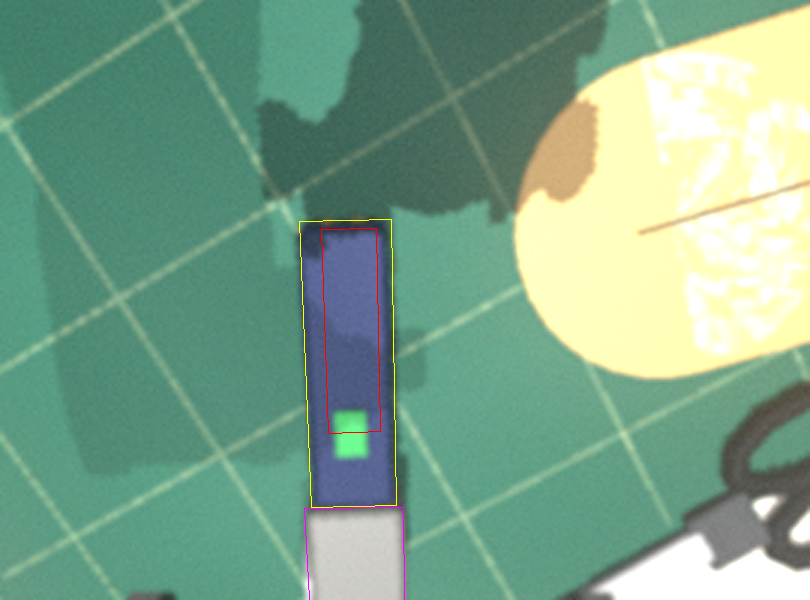

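```bash
python3 -m pendant '[[-4,-8,50,-1,0.5],[-4,-8,100,-1,0.5],[-4,-8,150,-1,0.5],[-4,-8,190,-1,0.5],[-4,-8,214,-1,0.5],[-4,-8,225,-1,0.5],[-4,-8,225,-1,0.5],[-4,-8,225,-1,0.5],[-4,-8,225,-1,-1],[-4,-8,225,-1,-1],[-4,-8,225,-1,-1],[-4,-8,225,-1,-1],[-4,-8,225,-1,-1],[-4,-8,225,-1,-1],[-4,-8,225,-1,-1]]' 60
python3 - <<'E'
from h import *
o=r.get_obs();print(o['tool_pos'],o['tcp_rot'],o['gripper_width'])
E
```

```text
t: 37.3
tool_pos: [0.6021, -0.2988, 0.0363]
tcp_rot: [3.141, 0.004, 2.638]
ft_force: [1.4, 0.8, 6.9]
gripper_width: 0.385
[ 0.6021 -0.2988  0.0363] [3.1411 0.0043 2.6376] 0.384643699376827
```

```bash
python3 -m pendant '[[0,0,0,0,-1],[0,0,-10,0,-1],[0,0,-30,0,-1],[0,0,-70,0,-1],[0,0,-120,0,-1],[0,0,-120,0,-1],[0,0,-120,0,-1],[0,0,-120,0,-1]]'
python3 - <<'E'
from h import *
f=grab('wrist','w16'); 
o=r.get_obs(); y=o['tcp_rot'][2]; p=o['tool_pos']; tx=np.array([np.cos(y),np.sin(y)]); print(p,o['tcp_rot'])
drawtrim(f,'d16',[*(p[:2]+tx*.0104),y+np.pi,p[2]-.0357],(170,100,400,300))
b=np.array([.5521,.3531]); t=b+.011*np.array([np.cos(.2948),np.sin(.2948)]); print(t)
go(*t,.155,196.9)
E
```

```text
t: 38.1
tool_pos: [0.5992, -0.2977, 0.152]
tcp_rot: [-3.141, -0.004, 2.637]
ft_force: [-0.9, 0.2, -3.1]
gripper_width: 0.383
[ 0.599  -0.2975  0.1513] [-3.1413 -0.0051  2.6372]
[0.5626 0.3563]
shift [347.8 554.9  -2.1] turn -45.8 or 134.2 rows~ 15 yaw 151.1 j6 0.04
```

View pics/d16.png

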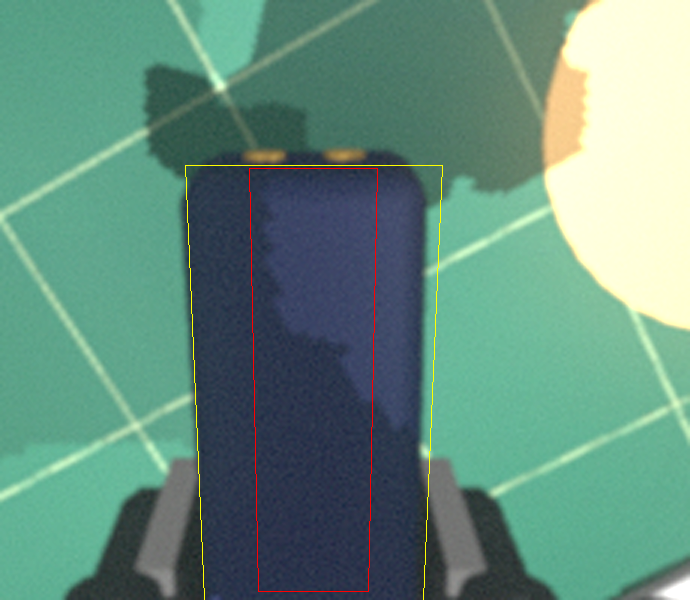

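```bash
python3 -m pendant '[[348,555,-15,-45,-1],[348,555,-15,-45,-1],[348,555,-15,-45,-1],[348,555,-15,-45,-1],[348,555,-15,-45,-1],[348,555,-15,-45,-1],[348,555,-15,-45,-1],[348,555,-15,-45,-1],[348,555,-15,-45,-1],[348,555,-15,-45,-1],[348,555,-15,-45,-1],[348,555,-15,-45,-1],[348,555,-15,-45,-1],[348,555,-15,-45,-1],[348,555,-15,-45,-1],[348,555,-15,-45,-1],[348,555,-15,-45,-1],[348,555,-15,-45,-1],[348,555,-15,-45,-1],[348,555,-15,-45,-1]]'
python3 - <<'E'
from h import *
f=grab('wrist','w17'); go(.5626,.3563,.074,196.2)
E
```

```text
t: 40.15
tool_pos: [0.5644, 0.355, 0.1691]
tcp_rot: [3.141, 0.0, -2.862]
ft_force: [-0.3, 0.7, -1.9]
gripper_width: 0.383
shift [ 1.4  1.5 95.1] turn -0.1 or 179.9 rows~ 3 yaw -163.9 j6 0.28
```

View pics/w17.png

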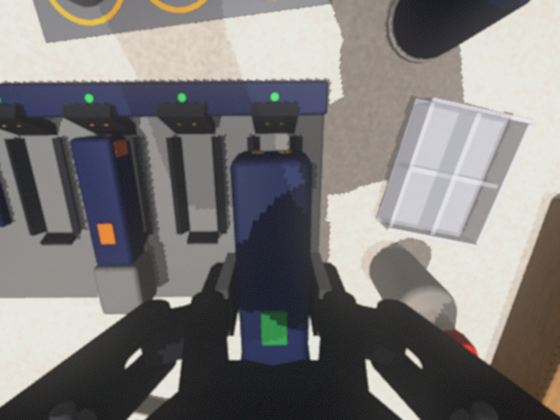

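```bash
python3 -m pendant '[[1,1,40,0,-1],[1,1,75,0,-1],[1,1,92,0,-1],[1,1,94,0,-1],[1,1,94,0,-1],[1,1,94,0,-1]]'
python3 - <<'E'
from h import *
f=grab('wrist','w18'); go(.5626,.3563,.0485,196.2)
E
```

```text
t: 40.8
tool_pos: [0.564, 0.3572, 0.0768]
tcp_rot: [3.141, 0.003, -2.86]
ft_force: [-0.0, 0.7, -1.0]
gripper_width: 0.385
shift [ 1.8 -0.6 28.5] turn -0.1 or 179.9 rows~ 2 yaw -163.9 j6 0.28
```

View pics/w18.png

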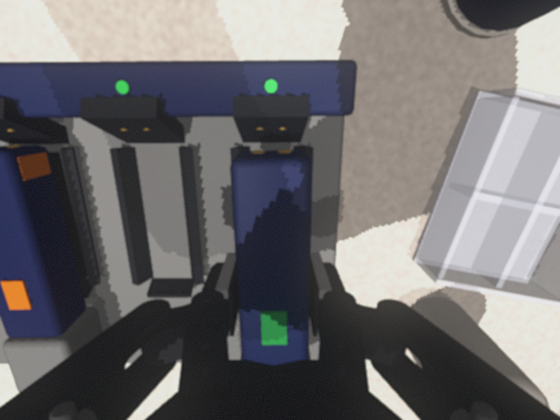

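```bash
python3 -m pendant '[[1,0,5,0,-1],[1,0,10,0,-1],[1,0,14,0,-1],[1,0,18,0,-1],[1,0,21,0,-1],[1,0,23,0,-1],[1,0,24,0,-1],[1,0,24,0,-1]]'
```

```text
t: 41.65
tool_pos: [0.5618, 0.3562, 0.0506]
tcp_rot: [-3.142, -0.0, -2.86]
ft_force: [-0.7, -0.2, -3.0]
gripper_width: 0.382
```

```bash
python3 -m pendant '[[0,0,1,0,-1],[0,0,2,0,-1],[0,0,2,0,-1]]'
```

```text
t: 41.95
tool_pos: [0.5618, 0.3562, 0.0487]
tcp_rot: [-3.142, -0.0, -2.86]
ft_force: [-0.6, -0.5, -2.6]
gripper_width: 0.384
```

```bash
python3 -m pendant '[[0,0,1,0,-1],[0,0,1,0,-1]]'
```

```text
t: 42.15
tool_pos: [0.5619, 0.3563, 0.0483]
tcp_rot: [3.141, 0.0, -2.86]
ft_force: [-1.4, -1.5, -0.1]
gripper_width: 0.384
```

```bash
python3 -m pendant '[[0,0,0.7,0,-1],[0,0,0.7,0,-1]]'
```

```text
t: 42.35
tool_pos: [0.5619, 0.3563, 0.0483]
tcp_rot: [3.141, 0.001, -2.86]
ft_force: [-3.5, -2.2, 5.9]
gripper_width: 0.388
```

```bash
python3 -m pendant '[[0,0,0,0,0.4],[0,0,0,0,0.4],[0,0,0,0,0.4],[0,0,0,0,0.4],[0,0,-20,0,0.4],[0,0,-60,0,0.4],[0,0,-110,0,0.4],[0,0,-150,0,0.4],[0,0,-150,0,0.4],[0,0,-150,0,0.4]]'
python3 - <<'E'
from h import *
f=grab('wrist','w19')
drawtrim(f,'d19',[.5517,.353,.2948,.012],(140,40,420,240),2.8)
f=grab('side','s19'); drawtrim(f,'ds19',[.5517,.353,.2948,.012],(170,240,330,360),5)
E
```

```text
t: 43.35
tool_pos: [0.5626, 0.3567, 0.1988]
tcp_rot: [3.141, 0.004, -2.86]
ft_force: [-0.2, 0.6, -1.1]
gripper_width: 0.693
```

View pics/d19.png

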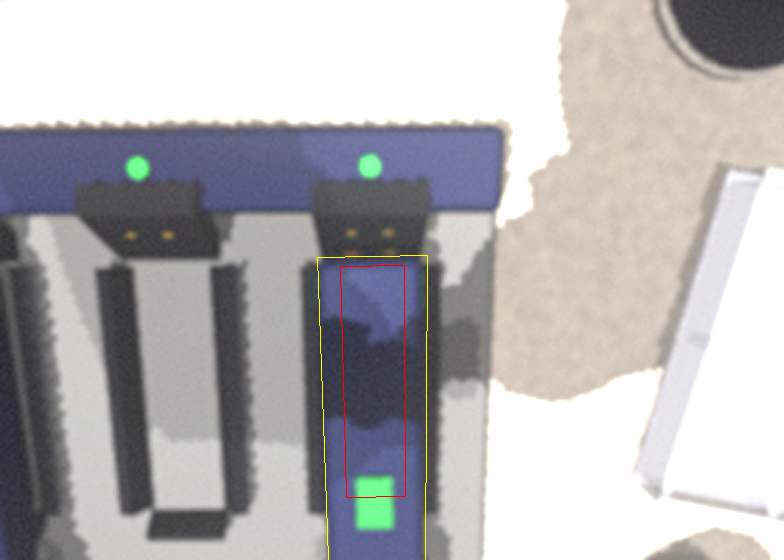

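View pics/ds19.png

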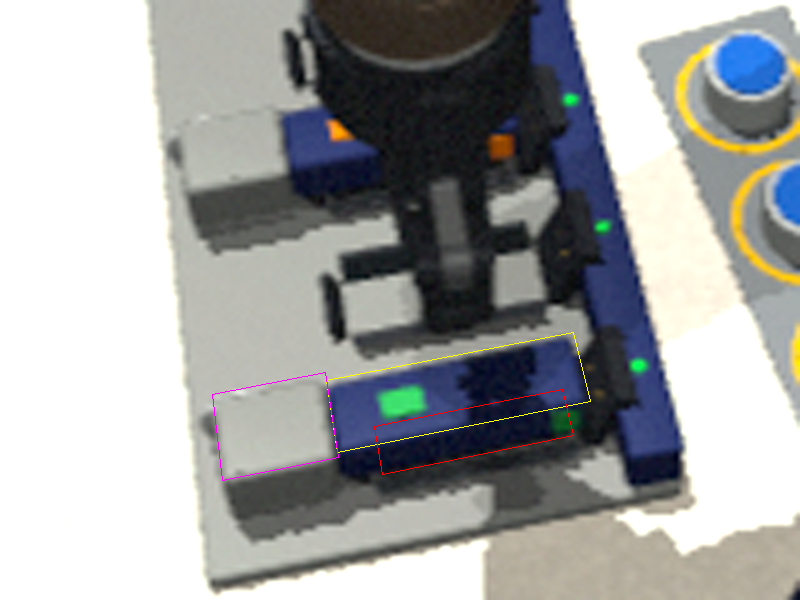

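Both trimmers are seated; the second touched down at exactly the grasp height plus 12 mm. Before switching on I'll move above the rocker, then check the weights again.

Run:
```python
from h import *
go(.615,.071,.20,106.9)
```

```text
shift [  27.3 -288.6   -4.1] turn 89.2 or -90.8 rows~ 12 yaw -163.9 j6 0.28
```

```bash
python3 -m pendant '[[27,-289,-3,89,-1],[27,-289,-3,89,-1],[27,-289,-3,89,-1],[27,-289,-3,89,-1],[27,-289,-3,89,-1],[27,-289,-3,89,-1],[27,-289,-3,89,-1],[27,-289,-3,89,-1],[27,-289,-3,89,-1],[27,-289,-3,89,-1],[27,-289,-3,89,-1],[27,-289,-3,89,-1],[27,-289,-3,89,-1],[27,-289,-3,89,-1]]'
python3 - <<'E'
from h import *
for n in ('wrist','top','side'):
    f=grab(n,n+'20')
    for d in r.pinpoint(n,'switch_press'):
        if d['conf']>.3: print(n,round(d['conf'],2),np.round(d['at'],1),px2w(f,d['at'],.046)[:2])
    for st,c in blobs(f['image'],(50,150,80),(75,255,255),60): print(n,'green',st,c,px2w(f,c,.042)[:2])
    print(weights(f))
E
```

```text
t: 44.85
tool_pos: [0.6157, 0.071, 0.1992]
tcp_rot: [-3.14, -0.0, 1.87]
ft_force: [-0.3, 0.7, 0.1]
gripper_width: -0.001
wrist 0.63 [276.4 196.3] [0.6185 0.072 ]
wrist green [ 272  179   46   29 1173] [295.1833 192.7681] [0.6352 0.0798]
[[   0.4302    0.1535 1353.    ]]
[[  0.4005   0.2291 169.    ]
 [  0.3465   0.308  183.    ]]
side 0.45 [251.1 219.3] [0.615  0.0744]
side green [235 216  18  12 136] [243.2279 221.7426] [0.6354 0.0813]
[[  0.5334  -0.771  108.    ]
 [  0.4      0.2288 138.    ]
 [  0.3461   0.3076 171.    ]]
```

View pics/wrist20.png

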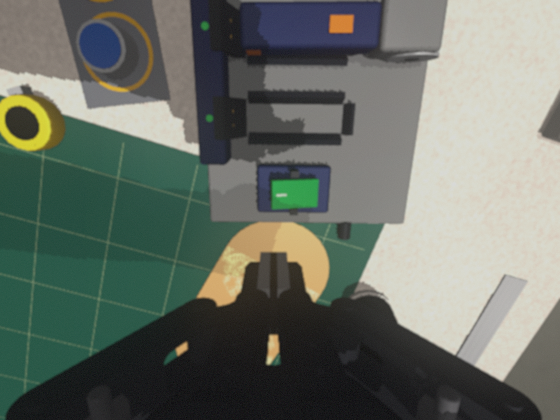

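View pics/top20.png

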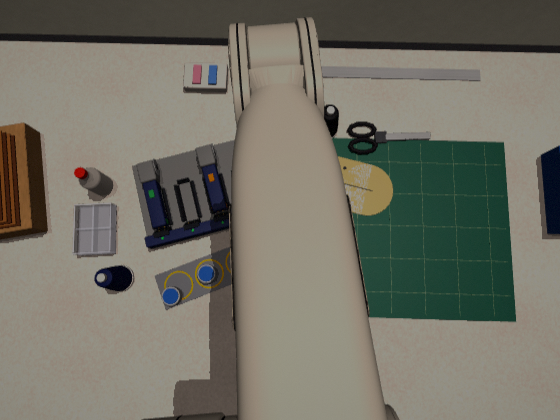

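The weight at (171,296) has been knocked about 26 mm out of its circle. I'll put it back before switching on.

Run:
```python
from h import *
go(.3465,.308,.12,110)
```

```text
shift [ 305.8 -187.9   80.1] turn -2.9 or 177.1 rows~ 9 yaw 107.1 j6 1.39
```

```bash
python3 -m pendant '[[306,-188,0,-3,0.5],[306,-188,0,-3,0.5],[306,-188,0,-3,0.5],[306,-188,0,-3,0.5],[306,-188,0,-3,0.5],[306,-188,0,-3,0.5],[306,-188,0,-3,0.5],[306,-188,0,-3,0.5],[306,-188,0,-3,0.5],[306,-188,50,-3,0.5],[306,-188,85,-3,0.5],[306,-188,85,-3,0.5],[306,-188,85,-3,0.5],[306,-188,85,-3,0.5]]'
python3 - <<'E'
from h import *
f=grab('wrist','w21'); print(weights(f)); go(.346,.308,.02,110)
E
```

```text
t: 46.55
tool_pos: [0.3484, 0.3088, 0.117]
tcp_rot: [3.138, -0.001, 1.92]
ft_force: [-0.7, 0.3, 1.0]
gripper_width: 0.751
[[   0.3467    0.3063 1516.    ]
 [   0.4003    0.2265 1114.    ]]
shift [-0.3 -2.9 97.2] turn 0.0 or -180.0 rows~ 3 yaw 110.0 j6 1.95
```

View pics/w21.png

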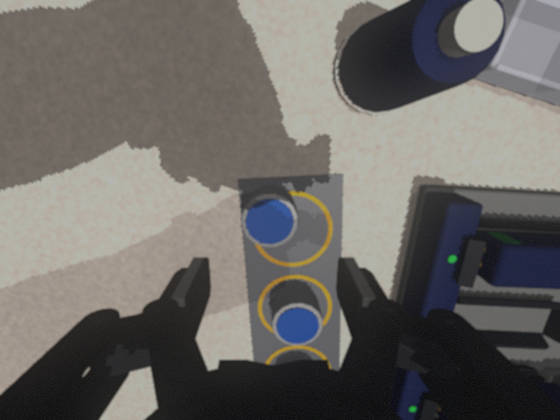

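```bash
python3 -m pendant '[[0,-2,50,0,0.5],[0,-2,85,0,0.5],[0,-2,97,0,0.5],[0,-2,97,0,0.5],[0,-2,97,0,-1],[0,-2,97,0,-1],[0,-2,97,0,-1],[0,-2,97,0,-1],[0,-2,97,0,-1],[0,-2,97,0,-1],[0,-2,80,0,-1],[0,-2,60,0,-1],[-17,17,60,0,-1],[-17,17,60,0,-1],[-17,17,75,0,-1],[-17,17,90,0,-1],[-17,17,95,0,-1],[-17,17,96,0,-1],[-17,17,97,0,-1],[-17,17,97,0,-1]]' 60
python3 -m pendant '[[0,0,0,0,-1],[0,0,0,0,0.5],[0,0,0,0,0.5],[0,0,0,0,0.5],[0,0,0,0,0.5],[0,0,-40,0,0.5],[0,0,-90,0,0.5],[0,0,-180,0,0.5],[0,0,-180,0,0.5],[0,0,-180,0,0.5],[0,0,-180,0,0.5]]'
python3 - <<'E'
from h import *
for n in ('wrist','side'):
    f=grab(n,n+'22'); print(weights(f),rings(f))
go(.605,.0705,.20,106.9)
E
```

```text
t: 48.6
tool_pos: [0.367, 0.2972, 0.0202]
tcp_rot: [-3.14, 0.001, 1.922]
ft_force: [-6.4, -5.0, 17.1]
gripper_width: 0.495
t: 49.7
tool_pos: [0.3687, 0.2986, 0.199]
tcp_rot: [3.139, -0.001, 1.922]
ft_force: [-0.5, -0.1, -0.5]
gripper_width: 0.748
[[  0.368    0.2955 853.    ]
 [  0.4003   0.2266 689.    ]
 [  0.4311   0.1523 557.    ]] [(370.4, 60.0, 21.2), (431.6, 151.2, 35.1), (409.8, 229.7, 32.6), (370.7, 297.0, 34.8)]
[[  0.6919  -0.7314 101.    ]
 [  0.5549  -0.7793 140.    ]
 [  0.4303   0.1539 130.    ]
 [  0.3999   0.228  145.    ]
 [  0.3675   0.2964 165.    ]] [(370.7, 296.3, 35.3), (400.9, 224.2, 35.6), (432.6, 154.0, 34.9), (366.8, 53.6, 33.4), (648.8, -21.8, 64.4), (628.4, -120.6, 99.3)]
shift [-294.9  145.    -3.4] turn 3.2 or -176.8 rows~ 8 yaw 110.1 j6 1.9
```

View pics/wrist22.png

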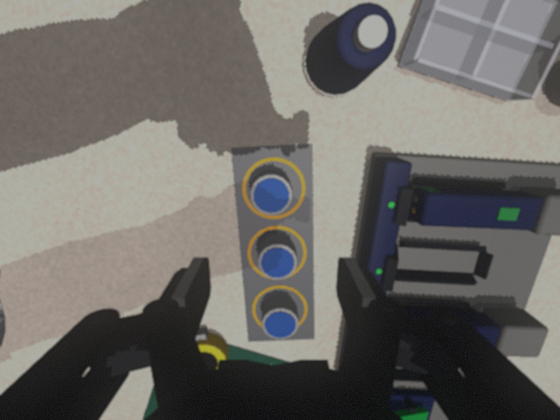

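```bash
python3 - <<'E'
from h import *
go(.6114,.073,.10,106.9)
E
python3 -m pendant '[[0,0,0,0,-1]]'
```

```text
shift [-294.6  152.1   96.6] turn 3.2 or -176.8 rows~ 8 yaw 110.1 j6 1.9
t: 49.9
tool_pos: [0.3672, 0.2973, 0.1963]
tcp_rot: [-3.138, 0.001, 1.922]
ft_force: [0.5, 0.8, -0.3]
gripper_width: 0.6
```

```bash
python3 -m pendant '[[-294,154,0,3,-1],[-294,154,0,3,-1],[-294,154,0,3,-1],[-294,154,0,3,-1],[-294,154,0,3,-1],[-294,154,0,3,-1],[-294,154,0,3,-1],[-294,154,0,3,-1],[-294,154,0,3,-1],[-294,154,50,3,-1],[-294,154,95,3,-1],[-294,154,95,3,-1],[-294,154,95,3,-1],[-294,154,95,3,-1]]'
python3 - <<'E'
from h import *
f=grab('wrist','w23')
for st,c in blobs(f['image'],(50,150,80),(75,255,255),60): print('green',st,c,px2w(f,c,.042)[:2])
go(.6114,.073,.053,106.9)
print(w2px(f,[.6114,.073,.042]))
E
```

```text
t: 51.3
tool_pos: [0.6154, 0.0759, 0.106]
tcp_rot: [3.137, 0.001, 1.871]
ft_force: [0.8, -0.5, -0.0]
gripper_width: 0.004
green [ 268  213   67   42 2199] [303.4861 233.9495] [0.6364 0.0797]
shift [-1.3 -5.3 53.4] turn 0.3 or -179.7 rows~ 3 yaw 107.2 j6 1.39
[265.7181 232.7426]
```

View pics/w23.png

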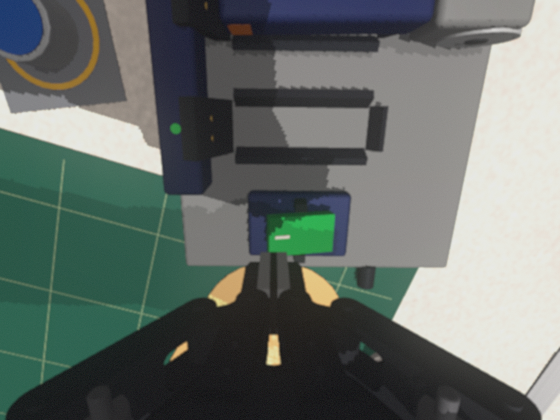

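```bash
python3 -m pendant '[[-1,-3,20,0,-1],[-1,-3,35,0,-1],[-1,-3,42,0,-1],[-1,-3,42,0,-1],[-1,-3,44,0,-1],[-1,-3,46,0,-1],[-1,-3,46,0,-1],[-1,-3,46,0,-1]]'
```

```text
t: 52.15
tool_pos: [0.6117, 0.0731, 0.0577]
tcp_rot: [3.141, 0.0, 1.869]
ft_force: [-0.2, -0.9, 1.6]
gripper_width: -0.003
```

```bash
python3 -m pendant '[[0,0,2,0,-1],[0,0,4,0,-1],[0,0,5,0,-1],[0,0,5,0,-1]]'
```

```text
t: 52.55
tool_pos: [0.6112, 0.073, 0.0521]
tcp_rot: [-3.141, 0.0, 1.869]
ft_force: [-1.3, -1.0, 2.9]
gripper_width: -0.0
```

```bash
python3 -m pendant '[[0,0,1,0,-1],[0,0,2,0,-1],[0,0,2,0,-1]]'
```

```text
t: 52.85
tool_pos: [0.6113, 0.073, 0.0517]
tcp_rot: [3.141, 0.0, 1.869]
ft_force: [-5.3, -1.3, 11.8]
gripper_width: -0.001
```

It bottomed at tip z≈37.7 mm with about 12 N. Lifting and retreating to check.

```bash
python3 -m pendant '[[0,0,-20,0,-1],[0,0,-60,0,-1],[0,0,-110,0,-1],[0,0,-150,0,-1],[0,-250,-200,0,-1],[0,-250,-200,0,-1],[0,-250,-200,0,-1],[0,-250,-200,0,-1],[0,-250,-200,0,-1],[0,-250,-200,0,-1],[0,-250,-200,0,-1],[0,-250,-200,0,-1]]'
python3 - <<'E'
from h import *
for n in ('wrist','top','side'):
    f=grab(n,n+'24'); print(n,weights(f)[:,:2].tolist())
    for d in r.pinpoint(n,'switch_press'):
        if d['conf']>.3: print(n,round(d['conf'],2),np.round(d['at'],1),px2w(f,d['at'],.038)[:2])
    for l in ('cone_black','cone_navy','tape_measure','shears','glue_bottle','bobbin_box'):
        for d in r.pinpoint(n,l)[:1]: print(l,round(d['conf'],2),px2w(f,d['at'],0)[:2])
im=cv2.imread('pics/side24.png')[195:355,175:385]; cv2.imwrite('pics/side24c.png',cv2.resize(im,None,fx=3.7,fy=3.7,interpolation=cv2.INTER_CUBIC))
im=cv2.imread('pics/top24.png')[110:320,120:400]; cv2.imwrite('pics/top24c.png',cv2.resize(im,None,fx=2.8,fy=2.8,interpolation=cv2.INTER_CUBIC))
E
```

```text
t: 54.05
tool_pos: [0.3737, -0.0002, 0.2502]
tcp_rot: [3.14, 0.0, 1.87]
ft_force: [-0.5, -0.2, 1.2]
gripper_width: 0.002
wrist [[0.43123679810636706, 0.15347153317031742]]
wrist 0.65 [493.6 186.4] [0.6182 0.0705]
cone_black 0.97 [ 0.7766 -0.0503]
cone_navy 0.28 [ 0.7543 -0.2072]
tape_measure 0.7 [0.3645 0.0601]
shears 0.69 [ 0.7499 -0.2023]
top [[0.4309116907584083, 0.1543022664825028], [0.4002648598559489, 0.2281024596554745], [0.3683253318969554, 0.29704902438522646]]
top 0.61 [274.7 184.4] [0.6152 0.0735]
top 0.51 [188.9 203.9] [0.5622 0.2764]
cone_black 0.78 [ 0.7674 -0.055 ]
cone_navy 0.92 [0.3857 0.4401]
tape_measure 0.94 [0.3645 0.0646]
shears 0.83 [ 0.7565 -0.2034]
glue_bottle 0.95 [0.6006 0.4992]
bobbin_box 0.74 [ 0.7554 -0.2044]
side [[0.4305068664744986, 0.15390522617494207], [0.3999390731090328, 0.22810309932245854], [0.3676250576853839, 0.2964413143749474]]
side 0.71 [250.1 222.1] [0.6176 0.0778]
cone_black 0.56 [ 0.7764 -0.0617]
cone_navy 0.81 [0.382  0.4336]
tape_measure 0.75 [0.367  0.0689]
shears 0.88 [ 0.753  -0.2107]
glue_bottle 0.69 [0.6091 0.5037]
bobbin_box 0.97 [0.5008 0.5041]
```

View pics/side24c.png

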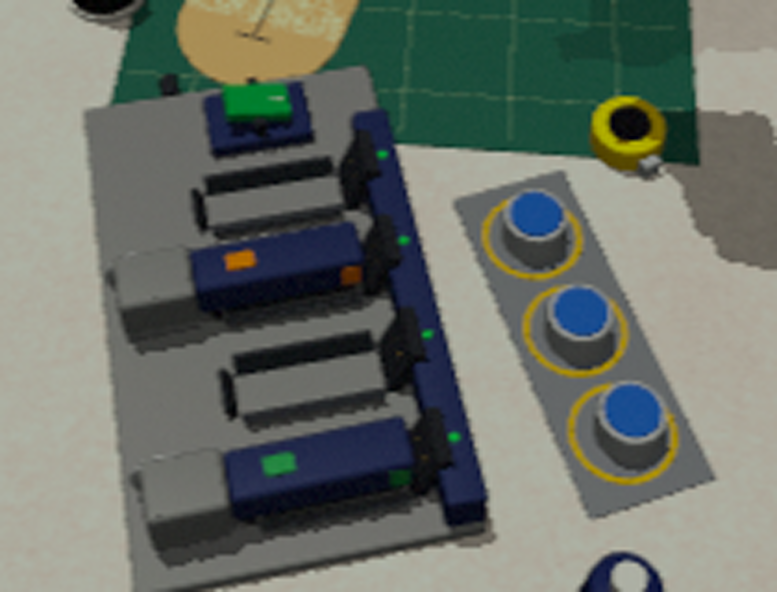

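View pics/top24c.png

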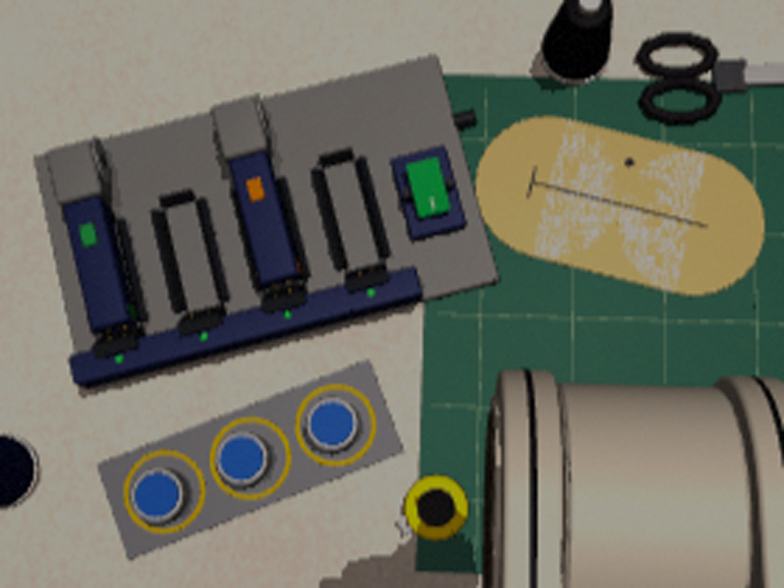

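View pics/wrist24.png

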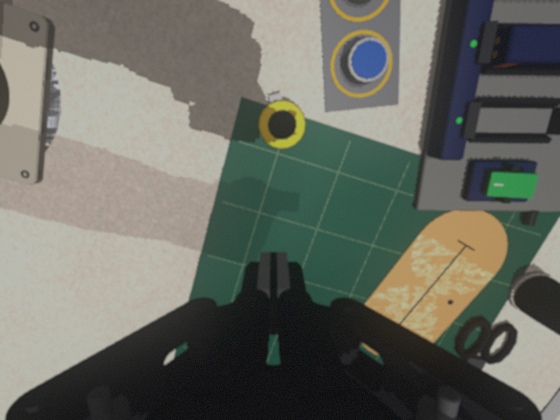

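All is in place. I'll check the rocker angle by projecting its top face on and off into the pictures.

Run:
```python
from h import *
v=[.5831,.2497,.2948];c,s=np.cos(v[2]),np.sin(v[2])
out=[]
for n in ('side','top'):
    f=r.grab_frame(n); a=cv2.cvtColor(f['image'],cv2.COLOR_RGB2BGR)
    u0,v0=w2px(f,[.6353,.0803,.04]).astype(int)-22; k=9
    for th in (.22,-.22):
        im=cv2.resize(a[v0:v0+44,u0:u0+44],None,fx=k,fy=k,interpolation=cv2.INTER_CUBIC)
        q=[]
        for x,y in ((-.023,-.014),(.023,-.014),(.023,.014),(-.023,.014)):
            xd=x*np.cos(th)+.004*np.sin(th); z=.038+.004-x*np.sin(th)
            p=w2px(f,[.6353+c*xd-s*y,.0803+s*xd+c*y,z]); q.append((p-[u0-.5,v0-.5])*k)
        cv2.polylines(im,[np.array(q).round().astype(int).reshape(-1,1,2)],True,(0,0,255),1)
        cv2.putText(im,n+(' off' if th>0 else ' on'),(5,15),0,.5,(255,255,255),1); out.append(im[:300])
cv2.imwrite('pics/rk.png',np.vstack([np.hstack(out[:2]),np.hstack(out[2:])]))
```

```text
(no output)
```

View pics/rk.png

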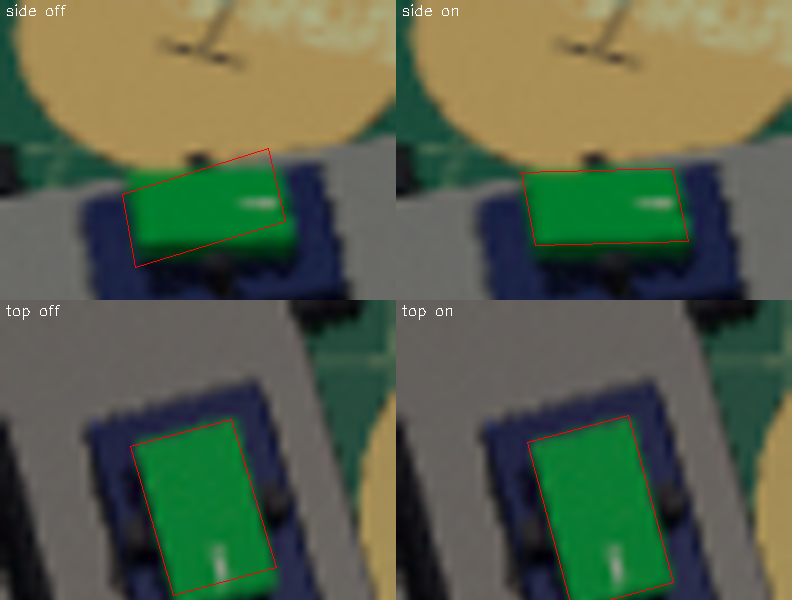

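The rocker's top face matches the fully-on projection, and the weights and trimmers are in place. The robot is clear, so I'm handing in.

Run:
```python
from h import *
f=r.grab_frame('side'); print(weights(f)[:,:2]); print(r.close_job())
```

```text
[[0.4305 0.1539]
 [0.3998 0.228 ]
 [0.3676 0.2964]]
the job is handed in; nothing more can be done
None
```

The bench is cleared down and the job is handed in at about 54 s of the 210 s allowed; no verdict was reported.

- **Weights:** All three are on their own yellow circles. One was knocked about 26 mm aside during the run, so I put it back before switching on. My last check showed each within about 4 mm of its circle centre, where about 13 mm is allowed.
- **Trimmers:** Only the orange and green ones were on the bench. Orange is in cradle 3 and green in cradle 1, heads away from the robot. Each touched its cradle floor with roughly 6–9 N. The wrist and side views matched the fully seated position, except that the side view put green 1–2 mm forward. That is about the size of the camera error and the cradle's play.
- **Charger:** I pressed the rocker last; it bottomed at about 12 N. In the side view its top face matches the fully-on position.
- **Everything else:** The bystander readings agreed with the first ones to about 1 cm, and in the last views nothing looked moved. The networks gave two clearly false hits there, for the navy cone and the bobbin box. Other views placed both where they started.

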